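# Dry-fit electrical boxes and stud rings on their backing plates

## Task

Set out the fittings for one ceiling drop: stand each of the three steel boxes, open side up, on the plywood plate whose drawn outline has its shape, centred on the outline and turned to line up with it. Put the wide flange ring over the upright stud first so that it lies flat on the base plate, then the small collar over the stud on top of the flange ring.

Things in the scene. Friction and masses are not known exactly. Their poses are not given: they have to be found in the camera images.
- square_box_mid (a point): Loose, galvanised steel electrical box, open at the top, floor below, walls 3 mm: 62 x 62 mm, 40 mm high. This point is its centre, 20 mm above its underside; x and y lie square to the sides, z up. It starts standing on the bench.
- long_box_mid (a point): Loose, galvanised steel electrical box, open at the top, floor below, walls 3 mm: 92 mm long (its x axis), 54 mm wide (its y axis), 40 mm high. This point is its centre, 20 mm above its underside; z up. It starts standing on the bench.
- round_box_mid (a point): Loose, galvanised steel electrical box, open at the top, floor below, walls 3 mm: round, 62 mm outer diameter, 40 mm high. This point is its centre, 20 mm above its underside; z up. It starts standing on the bench.
- flange_mid (a point): Loose, thick flat steel flange ring: 64 mm outer diameter, 32 mm bore, 14 mm thick, lying flat on the bench. This point is the centre of the bore, 7 mm above its underside; z is the bore axis.
- collar_mid (a point): Loose, small steel collar, narrower and taller than the flange ring: 46 mm outer diameter, 32 mm bore, 26 mm high, standing on the bench with its bore upright. This point is its centre, 13 mm above its underside; z is the bore axis.
- square_plate_top (a point): Square plywood backing plate, 100 x 100 mm and 10 mm thick, fixed to the bench. This point is the centre of the outline on the plate's top face, 10 mm above the bench; a black square outline of 68 mm inside the 3.5 mm line is drawn on it, with a dark dot at the centre. x and y lie along the outline's sides, z up.
- long_plate_top (a point): Oblong plywood backing plate, 128 x 90 mm and 10 mm thick, fixed to the bench. This point is the centre of the outline on the plate's top face, 10 mm above the bench; a black oblong outline of 98 x 60 mm inside the 3.5 mm line is drawn on it, with a dark dot at the centre. x is the long way, z up.
- round_plate_top (a point): Square plywood backing plate, 100 x 100 mm and 10 mm thick, fixed to the bench. This point is the centre of the outline on the plate's top face, 10 mm above the bench; a black circle of 68 mm inside the 3.5 mm line is drawn on it, with a dark dot at the centre. z up.
- stud_top (a point): Grey steel base plate, 94 x 94 mm and 10 mm thick, fixed to the bench, with an upright steel stud of 14 mm diameter at its middle that rises 45 mm above the plate (tip tapered). This point is on the stud's axis at the plate's top face, 10 mm above the bench; z up along the stud.
Things that resemble listed ones, but are neither listed nor needed, are in the scene too. What is shaped like the part that bears square_box_mid but purple or red is not meant. Leave any green look-alike of the part that bears round_box_mid alone.

How it is judged:
By the outcome, as a careful person would: the job done as asked, in the order asked, and still so for the second after the job is handed in, with the robot touching nothing.
It also fails if it takes over 125 s, if anything falls off the work surface, if the arm or the gripper's body presses on something with over 40 N, if the wrist force passes 120 N, or if a joint passes its speed limit or range.

## Robot

A 7-joint arm with a two-finger parallel gripper is mounted at the origin on the work surface. World frame = base frame: x ahead of the robot, y to its left, z up, the work surface at z = 0. Lengths are in m, angles in rad, forces in N, time in s.
With the tool pointing down it reaches from about 0.4 to 0.85 m from the base axis. Payload 10.4 kg.
Tool frame: the origin (TCP) lies at the centre of the arm's flange, where the gripper is bolted on; the fingertips stand 173 mm ahead of it and the grasp point (between the pads) lies 155 mm ahead of it (manip.nose_length is the distance from the TCP to the fingertips, in m); z points along the fingers, x is the direction in which the jaws open and shut, and the axes are right-handed (so a half turn about z gives the same grasp; the last joint's range is limited). The gripper opens to 85 mm and grips with 20 to 120 N. Pads are 22 mm wide; open, the fingers measure 114 mm over their backs; the gripper's body (76 mm by 85 mm) begins 54 mm behind the grasp point. The pads swing forward as they close: fully open they stand 13 mm farther back than shut.
Start: joints at [-1.254, 0.332, -0.065, 1.46, 0.022, 1.35, -0.088], TCP at [0.208, 0.589, 0.405] pointing down, gripper open.
Joint ranges: [-2.6, 2.6], [-0.5, 2.12], [-1.47, 1.34], [0.16, 2.42], [-1.27, 4.41], [0.06, 2.06], [-2.6, 2.6]. Speed limits (rad/s): [2.22, 2.22, 2.79, 2.79, 3.14, 3.14, 3.14].

## Interface

Orientations are given as a unit quaternion [x, y, z, w].
In Python, from workcell import status, cams, order, manip gives the robot as it stands.
- The arm moves only by the tool servo_tool, never from a script. Its argument "motion" is a list that holds one entry, the list of rows, each a list of 6 numbers: the shift along the tool's x, y, z in units of 50 mm (1.0 is 50 mm), then the turn, a rotation vector about the tool's x, y, z in units of 5 degrees (1.0 is 5 degrees). In form: [[[x, y, z, ax, ay, az], ...]]. A call has 1 to 12 rows; each row shifts and turns the pose as measured when the row begins, along the tool's axes as they then stand; what a row does not reach is not made up. A row lasts 1/10 s, in which the tool goes at most 50 mm and 8.59 degrees, less where a joint would pass 70% of its speed; a pose out of reach is approached as far as the arm can. A call is refused whole if a number of a shift passes 1 or a number of a turn 1, either way. A call with a gripper value outside its range is refused whole. "jaw" is the closure in counts, from 0 (fully open) to 255 (shut), set as the call begins (left out, the last holds). The fingers move at their own pace and stop on an object; "force" is the grip in N (left out, the last holds). Time passes only in rows, so rows that do not move let the fingers close. It gives the time, the measured TCP pose, the force and the opening at its end, in the units of the state.
- status.get_obs(): the state, without advancing time (a new reading comes with each control period).
- cams.camera(name): name is "scene" or "top" or "wrist"; returns a dict with "color" (480x640x3 uint8, red, green, blue), "vertical_fov" (degrees; the focal length in pixels is half the picture's height over the tangent of half this angle, whatever the lens; pixels are square), "cx", "cy" (the principal point, pixels), "extrinsics" (4x4, takes a point from camera to world coordinates). Camera axes: x right, y down, z forward; pixel columns grow to the right and rows downward; lengths in m; the calibration is good to about 2 mm. A picture is of the moment at which its call begins. There is no depth.
- order.hand_in(): hands the job in, once; it reports no verdict.
The state is a dict: "clock": time; "joint_pos": joint angles; "joint_velocities": joint speeds; "tau": joint torques, N m; "position": TCP position; "ee_rot": TCP orientation; "ft_force": force on the tool from outside, world axes, zero at the start; "torque": the same for the moment, N m; "grip_width": opening from 0.0 (shut) to 1.0 (fully open).
Only numpy, scipy, OpenCV 4.12 (cv2) and the standard library are available. Lean on these libraries where they do the work, as an engineer would, in place of code of your own. Each camera call takes 0.05 s, during which the arm holds its last target.

## Working session

There is one attempt and no reset: what is moved stays moved. The work goes in short steps, Python scripts to look and compute and a tool call to move; the robot and the scene stay as the last step left them, time stands still between calls to the robot, and variables do not carry over. Pictures are saved under pics/ and viewed, and the job is handed in when it is done.

Besides the shell and the picture viewer there is one more tool, called after ">>>" as name([rows], argument=value, ...), one row to a line, values as JSON. servo_tool: Moves the arm, as the interface text tells. Its arguments: {"type":"object","properties":{"motion":{"type":"array","items":{"type":"array","items":{"type":"array","items":{"type":"number"}}}},"jaw":{"type":"number"},"force":{"type":"number"}},"required":["motion"]}

```bash
ls; mkdir -p pics; cat > h.py <<'E'
import numpy as np,cv2
from workcell import status,cams,order,manip
def shot(n,f):
    c=cams.camera(n);cv2.imwrite('pics/'+f+'.png',c['color'][:,:,::-1]);np.save('pics/'+f+'_E.npy',c['extrinsics'])
    np.save('pics/'+f+'_k.npy',[240/np.tan(np.radians(c['vertical_fov'])/2),c['cx'],c['cy']]);return c
E
python3 - <<'E'
from h import *
for n in ('scene','top','wrist'):
    c=shot(n,n+'0');print(n,c['vertical_fov'],c['cx'],c['cy'],c['extrinsics'].round(3).tolist(),[k for k in c])
print(status.get_obs());print(manip.nose_length)
E
```

```text
pics
scene 56.37810844017655 320.1434856430429 249.28990849481517 [[-0.828, 0.378, -0.413, 0.962], [0.56, 0.547, -0.622, 0.604], [-0.01, -0.747, -0.665, 0.697], [0.0, 0.0, 0.0, 1.0]] ['color', 'vertical_fov', 'cx', 'cy', 'extrinsics']
top 55.40082102652607 310.0891340383687 240.08776571133956 [[0.007, -0.981, 0.192, 0.325], [-1.0, -0.008, -0.005, -0.0], [0.007, -0.192, -0.981, 1.175], [0.0, 0.0, 0.0, 1.0]] ['color', 'vertical_fov', 'cx', 'cy', 'extrinsics']
wrist 64.55685519731553 318.34608575518956 239.42300381202767 [[0.333, 0.891, 0.308, 0.129], [0.943, -0.314, -0.11, 0.617], [-0.001, 0.327, -0.945, 0.373], [0.0, 0.0, 0.0, 1.0]] ['color', 'vertical_fov', 'cx', 'cy', 'extrinsics']
{'clock': 0.15, 'joint_pos': array([-1.25360083,  0.33273969, -0.06470456,  1.46071684,  0.02158706,
        1.34989429, -0.08851416]), 'joint_velocities': array([-0.00017557, -0.00153012, -0.00072798, -0.00263604, -0.00115468,
       -0.00020804, -0.00010578]), 'tau': array([ 1.46002374e-03, -6.25828886e+01,  4.98871040e-02, -3.91855288e+01,
        1.64633850e-02,  7.38380186e-03,  5.95365762e-06]), 'position': array([0.20826799, 0.58918813, 0.40410557]), 'ee_rot': array([ 8.16483483e-01,  5.77368547e-01, -4.25371845e-04,  3.19149535e-04]), 'ft_force': array([-0.08591589, -1.3985787 , -0.69864684]), 'torque': array([ 0.05118941,  0.03561248, -0.00615373]), 'grip_width': 0.999179598087109}
0.1734
```

View pics/top0.png

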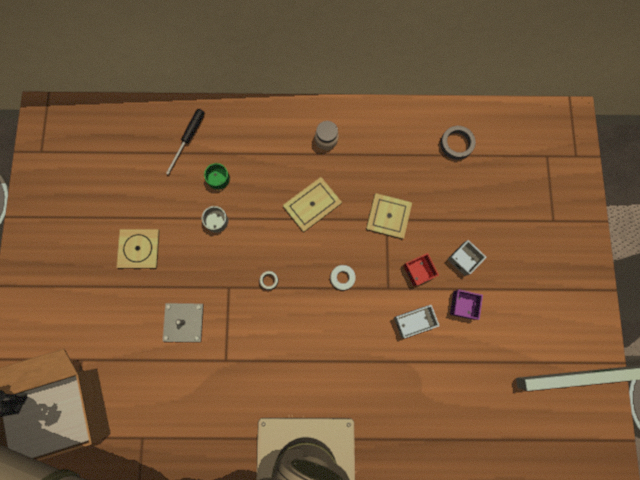

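View pics/scene0.png

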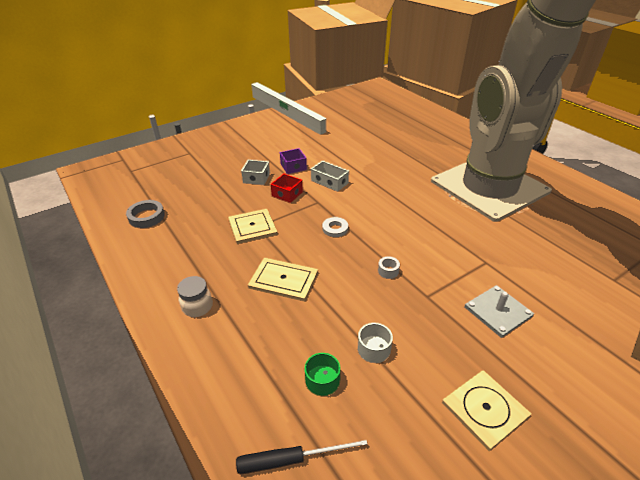

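View pics/wrist0.png

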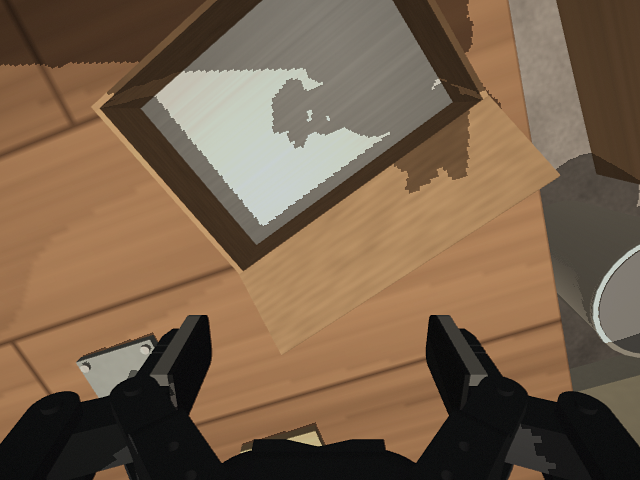

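The top view shows these candidates:

| Part | Pixel | Choice | Look-alikes or other items to leave |
|---|---|---|---|
| Square box | (468,258), grey | Take | Red (420,271), purple (466,305) |
| Long box | (416,322) | Take | – |
| Round box | (214,219), grey | Take | Green (217,176), jar (326,136) |
| Flange | (343,277), wide flat ring | Take | Dark ring (458,142) |
| Collar | (269,281) | Take | Dark ring (458,142) |

The plates are at (390,216), (312,204) and (138,249), and the stud is at (183,323). Next I'll make a close crop and get rough coordinates.

```bash
cat >> h.py <<'E'
def load(f):
    return cv2.imread('pics/'+f+'.png'),np.load('pics/'+f+'_E.npy'),np.load('pics/'+f+'_k.npy')
def ray(E,k,uv,z):
    uv=np.atleast_2d(np.float64(uv));d=np.c_[(uv-k[1:])/k[0],np.ones(len(uv))]@E[:3,:3].T
    o=E[:3,3];return o+d*((z-o[2])/d[:,2])[:,None]
def proj(E,k,P):
    P=np.atleast_2d(P);c=(P-E[:3,3])@E[:3,:3];return c[:,:2]/c[:,2:]*k[0]+k[1:]
E
python3 - <<'E'
from h import *
im,E,k=load('top0')
for n,uv,z in [('sq',(468,258),.03),('long',(416,322),.03),('round',(214,219),.03),('flange',(343,277),.014),('collar',(269,281),.026),('sqP',(390,216),.01),('longP',(312,204),.01),('roundP',(138,248),.01),('stud',(183,323),.01),('box',(60,400),.05),('red',(420,271),.03),('purp',(466,305),.03),('jar',(326,136),.05)]:
    p=ray(E,k,uv,z)[0];print(n,p.round(3),np.hypot(*p[:2]).round(3))
a=cv2.resize(im[190:345,120:500],None,fx=2.1,fy=2.1,interpolation=cv2.INTER_CUBIC);cv2.imwrite('pics/crop.png',a)
E
```

```text
sq [ 0.506 -0.408  0.03 ] 0.649
long [ 0.345 -0.269  0.03 ] 0.437
round [0.602 0.241 0.03 ] 0.648
flange [ 0.457 -0.091  0.014] 0.466
collar [0.444 0.096 0.026] 0.454
sqP [ 0.619 -0.216  0.01 ] 0.655
longP [ 0.65  -0.011  0.01 ] 0.65
roundP [0.528 0.438 0.01 ] 0.686
stud [0.338 0.31  0.01 ] 0.459
box [0.159 0.576 0.05 ] 0.598
red [ 0.471 -0.284  0.03 ] 0.55
purp [ 0.387 -0.395  0.03 ] 0.553
jar [ 0.823 -0.046  0.05 ] 0.825
```

View pics/crop.png

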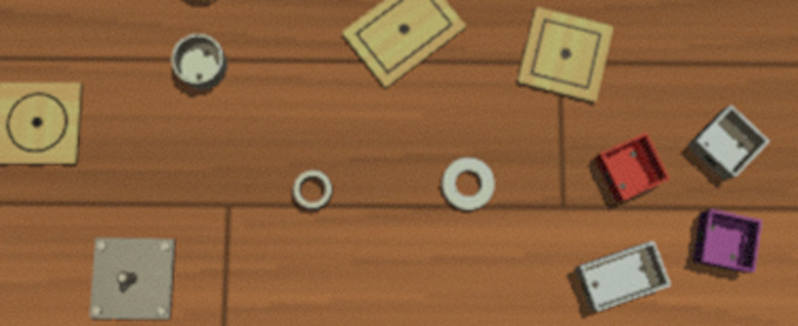

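The crop confirms the choices: the grey square box is upper right, the long box below it, and the white flange and collar are in the middle. Next I'll write the move planner.

```bash
cat >> h.py <<'E'
from scipy.spatial.transform import Rotation as R
def tool():
    o=status.get_obs();return o,R.from_quat(o['ee_rot']).as_matrix(),o['position']
def plan(xyz=None,yaw=None):
    """yaw: world angle of tool x axis (mod pi) deg. prints total tool-frame shift (units) for current axes and turn (units)"""
    o,M,p=tool()
    cy=np.degrees(np.arctan2(M[1,0],M[0,0]))
    print('t',o['clock'].round(2),'p',p.round(4),'yaw',cy.round(2),'tilt',(M[:2,2]*57.3).round(2),'w',o['grip_width'].round(3),'F',o['ft_force'].round(1),'q',o['joint_pos'].round(2).tolist())
    if yaw is not None:
        d=(yaw-cy+90)%180-90
        # target M
        T=np.array([[np.cos(np.radians(cy+d)),np.sin(np.radians(cy+d)),0],[np.sin(np.radians(cy+d)),-np.cos(np.radians(cy+d)),0],[0,0,-1]]).T
    else:
        c=np.radians(cy);T=np.array([[np.cos(c),np.sin(c),0],[np.sin(c),-np.cos(c),0],[0,0,-1]]).T
    rv=np.degrees(R.from_matrix(M.T@T).as_rotvec())/5
    print(' turn units',rv.round(2))
    if xyz is not None:
        s=np.array(xyz)-p
        print(' shift units now-axes',(M.T@s/.05).round(3),' after turn',(T.T@s/.05).round(3))
E
python3 - <<'E'
from h import *
o,M,p=tool()
E=np.load('pics/wrist0_E.npy');print((M.T@E[:3,:3]).round(3).tolist(),(M.T@(E[:3,3]-p)).round(4))
plan([0.36,0.38,0.40],0)
E
```

```text
[[1.0, 0.0, 0.0], [-0.001, 0.945, 0.327], [-0.0, -0.327, 0.945]] [-0.     -0.084   0.0312]Traceback (most recent call last):
  File "<stdin>", line 4, in <module>
  File "h.py", line 20, in plan
    print('t',o['clock'].round(2),'p',p.round(4),'yaw',cy.round(2),'tilt',(M[:2,2]*57.3).round(2),'w',o['grip_width'].round(3),'F',o['ft_force'].round(1),'q',o['joint_pos'].round(2).tolist())
              ^^^^^^^^^^^^^^^^
AttributeError: 'float' object has no attribute 'round'
```

```bash
sed -i "s/o\['clock'\].round(2)/round(o['clock'],2)/; s/o\['grip_width'\].round(3)/round(float(o['grip_width']),3)/" h.py
python3 - <<'E'
from h import *
plan([0.43,0.40,0.42],90)
plan([0.43,0.40,0.42],0)
E
```

```text
t 0.15 p [0.2083 0.5892 0.4041] yaw 70.53 tilt [-0.02 -0.06] w 0.999 F [-0.1 -1.4 -0.7] q [-1.25, 0.33, -0.06, 1.46, 0.02, 1.35, -0.09]
 turn units [-0.    0.01 -3.89]
 shift units now-axes [-2.09   5.442 -0.316]  after turn [-3.784  4.435 -0.318]
t 0.15 p [0.2083 0.5892 0.4041] yaw 70.53 tilt [-0.02 -0.06] w 0.999 F [-0.1 -1.4 -0.7] q [-1.25, 0.33, -0.06, 1.46, 0.02, 1.35, -0.09]
 turn units [1.000e-02 1.000e-02 1.411e+01]
 shift units now-axes [-2.09   5.442 -0.316]  after turn [ 4.435  3.784 -0.318]
```

>>> servo_tool([
  [[-0.3, 0.78, -0.05, 0, 0, 0], [-0.3, 0.78, -0.05, 0, 0, 0], [-0.3, 0.78, -0.05, 0, 0, 0], [-0.3, 0.78, -0.05, 0, 0, 0], [-0.3, 0.78, -0.05, 0, 0, 0], [-0.3, 0.78, -0.05, 0, 0, 0], [-0.3, 0.78, -0.05, 0, 0, 0], [0, 0, 0, 0, 0, 0], [0, 0, 0, 0, 0, 0]],
])

```text
clock: 1.05
position: [0.4375, 0.3921, 0.4187]
ee_rot: [0.816, 0.579, -0.003, 0.001]
ft_force: [-0.3, 0.2, 0.0]
grip_width: 0.998
```

```bash
python3 - <<'E'
from h import *
shot('wrist','w1')
plan([0.43,0.40,0.42]);plan([.53,.03,.42],90)
E
```

```text
t 1.1 p [0.4379 0.3917 0.4187] yaw 70.68 tilt [-0.19 -0.33] w 0.999 F [ 0.8 -0.7  0.3] q [-0.89, 0.24, 0.1, 1.55, -0.02, 1.36, 0.44]
 turn units [-0.01  0.08 -0.  ]
 shift units now-axes [ 0.104 -0.203 -0.026]  after turn [ 0.105 -0.203 -0.026]
t 1.1 p [0.4379 0.3917 0.4187] yaw 70.68 tilt [-0.19 -0.33] w 0.999 F [ 0.8 -0.7  0.3] q [-0.89, 0.24, 0.1, 1.55, -0.02, 1.36, 0.44]
 turn units [-0.03  0.07 -3.86]
 shift units now-axes [-6.217  4.133  0.01 ]  after turn [-7.234  1.843 -0.026]
```

View pics/w1.png

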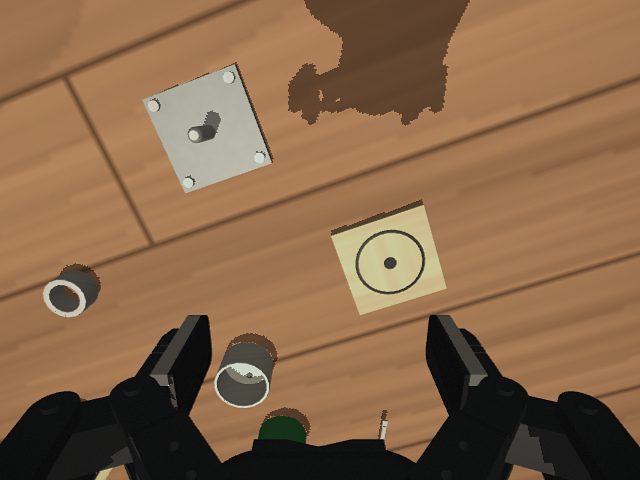

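The wrist view shows the stud at (195,135), round plate dot at (390,263), collar at (68,298), and round box at (243,384). I'll move on to the middle.

>>> servo_tool([
  [[-0.78, 0.5, 0, 0, 0, -0.48], [-0.8, 0.45, 0, 0, 0, -0.48], [-0.84, 0.4, 0, 0, 0, -0.48], [-0.86, 0.36, 0, 0, 0, -0.48], [-0.88, 0.3, 0, 0, 0, -0.48], [-0.9, 0.26, 0, 0, 0, -0.48], [-0.9, 0.2, 0, 0, 0, -0.48], [-0.9, 0.2, 0, 0, 0, -0.48], [0, 0, 0, 0, 0, 0], [0, 0, 0, 0, 0, 0]],
])

```text
clock: 2.1
position: [0.5053, 0.0279, 0.4181]
ee_rot: [0.694, 0.72, -0.003, -0.001]
ft_force: [0.1, 1.9, -0.1]
grip_width: 1.001
```

```bash
python3 - <<'E'
from h import *
shot('wrist','w2')
plan([.53,-.30,.42],90)
E
```

```text
t 2.15 p [0.5053 0.0276 0.4182] yaw 92.06 tilt [-0.31 -0.25] w 1.002 F [ 0.4 -1.3  0.2] q [-0.49, 0.05, 0.36, 1.77, -0.02, 1.33, 1.48]
 turn units [-0.06  0.05  0.41]
 shift units now-axes [-6.566  0.257 -0.01 ]  after turn [-6.552  0.493 -0.036]
```

View pics/w2.png

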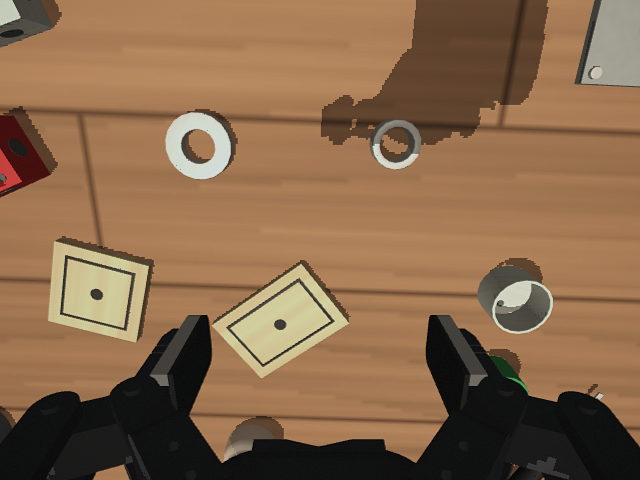

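The middle view shows the flange at (200,146), collar at (396,145), square plate dot at (96,294), long plate dot at (280,324), and round box at (515,303). Next is the right side.

>>> servo_tool([
  [[-0.8, 0, 0, 0, 0, 0], [-0.8, 0, 0, 0, 0, 0], [-0.8, 0, 0, 0, 0, 0], [-0.8, 0, 0, 0, 0, 0], [-0.8, 0, 0, 0, 0, 0], [-0.8, 0, 0, 0, 0, 0], [-0.8, 0, 0, 0, 0, 0], [-0.8, 0, 0, 0, 0, 0], [0, 0, 0, 0, 0, 0], [0, 0, 0, 0, 0, 0]],
])

```text
clock: 3.15
position: [0.5281, -0.2807, 0.4166]
ee_rot: [0.682, 0.732, -0.003, -0.002]
ft_force: [0.6, 1.8, 0.5]
grip_width: 0.997
```

```bash
python3 - <<'E'
from h import *
shot('wrist','w3')
plan([.53,-.30,.42],90)
E
```

```text
t 3.2 p [ 0.5279 -0.2807  0.4167] yaw 94.05 tilt [-0.43 -0.07] w 0.998 F [ 0.2  0.9 -0.8] q [-0.08, 0.3, 0.61, 1.55, -0.17, 1.36, 2.19]
 turn units [-0.09  0.01  0.81]
 shift units now-axes [-0.387  0.014 -0.066]  after turn [-0.385  0.042 -0.067]
```

View pics/w3.png

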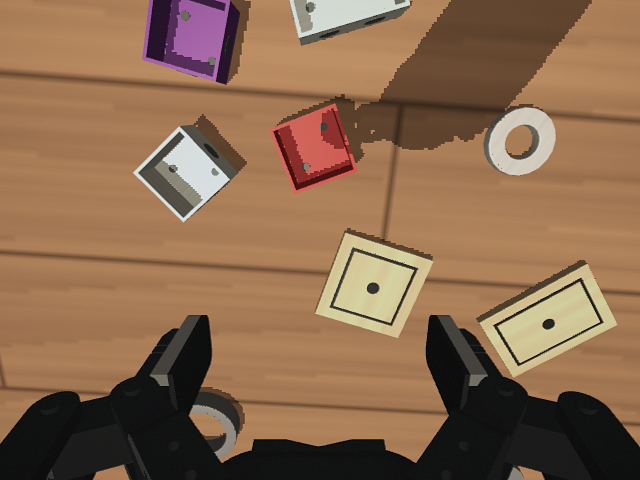

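The right-hand view shows the grey square box at (184,172), red box (315,147), purple (192,35), square plate dot (372,288), and the long box only partly, at the top (350,10). I'll measure from these pictures.

```bash
cat >> h.py <<'E'
def blob(mask,seed,win):
    """connected component nearest seed in window; returns external contour (full image px)"""
    x,y=seed;m=np.zeros_like(mask);m[max(0,y-win):y+win,max(0,x-win):x+win]=mask[max(0,y-win):y+win,max(0,x-win):x+win]
    cs,_=cv2.findContours(m,cv2.RETR_EXTERNAL,cv2.CHAIN_APPROX_NONE)
    cs=[c for c in cs if cv2.contourArea(c)>30]
    return max(cs,key=lambda c:cv2.contourArea(c)).reshape(-1,2)
def rect(f,c,z):
    im,E,k=load(f);P=ray(E,k,c,z)[:,:2]
    (cx,cy),(w,h),a=cv2.minAreaRect((P*1000).astype(np.float32))
    if w<h:a+=90;w,h=h,w
    return np.round([cx,cy,w,h,(a+90)%180-90],1)
def circ(f,c,z):
    im,E,k=load(f);P=ray(E,k,c,z)[:,:2]*1000
    e=cv2.fitEllipse(P.astype(np.float32));return np.round([*e[0],*e[1]],1)
def line_mask(im):
    g=cv2.cvtColor(im,cv2.COLOR_BGR2GRAY);return (g<75).astype(np.uint8)*255
def plate(f,seed,win):
    """dark outline inside yellow plate"""
    im,E,k=load(f);h=cv2.cvtColor(im,cv2.COLOR_BGR2HSV)
    ye=((h[:,:,0]>18)&(h[:,:,0]<36)&(h[:,:,1]>50)&(h[:,:,2]>150)).astype(np.uint8)*255
    c=blob(ye,seed,win);m=np.zeros_like(ye);cv2.fillPoly(m,[c],255);m=cv2.erode(m,np.ones((5,5)))
    d=cv2.bitwise_and(line_mask(im),m)
    ol=blob(d,seed,win);return c,ol
E
python3 - <<'E'
from h import *
for n,f,s,w in [('sqP','w2',(96,294),60),('sqP','w3',(372,288),65),('longP','w2',(280,324),75),('longP','w3',(548,324),80)]:
    c,o=plate(f,s,w);print(n,f,'plate',rect(f,c,.01),'outl',rect(f,o,.01))
c,o=plate('w1',(390,263),65);print('roundP',rect('w1',c,.01),circ('w1',o,.01))
for f,s,z in [('w2',(200,146),.014),('w2',(396,145),.026),('w1',(68,298),.026),('w3',(520,141),.014)]:
    im,E,k=load(f);h=cv2.cvtColor(im,cv2.COLOR_BGR2HSV);m=((h[:,:,1]<60)&(h[:,:,2]>100)).astype(np.uint8)*255
    c=blob(m,s,45);print(f,s,circ(f,c,z))
E
```

```text
sqP w2 plate [ 622.1 -214.6  100.1   99.9  -14.5] outl [ 622.1 -214.7   74.1   74.1   75.6]
sqP w3 plate [ 622.  -215.   100.2  100.    75.5] outl [ 621.9 -215.2   74.1   74.1   75.6]
longP w2 plate [652.1 -12.2 128.5  89.9 -51.7] outl [652.3 -12.2 103.9  65.7 -51.7]
longP w3 plate [652.1 -12.5 128.7  89.9 -51.7] outl [652.2 -12.2 104.3  66.  -51.7]
roundP [529.6 438.5 100.4  99.7 -89.7] [529.6 438.3  72.4  72.9]
w2 (200, 146) [458.  -91.   61.9  62.1]
w2 (396, 145) [448.6  96.7  43.6  44.3]
w1 (68, 298) [448.4  98.1  43.4  44.1]
w3 (520, 141) [458.1 -92.6  61.7  63.3]
```

```bash
python3 - <<'E'
from h import *
def gm(f,smax,vmin):
    im,E,k=load(f);h=cv2.cvtColor(im,cv2.COLOR_BGR2HSV);return ((h[:,:,1]<smax)&(h[:,:,2]>vmin)).astype(np.uint8)*255
c=blob(gm('w1',55,110),(205,130),75);print('base',rect('w1',c,.01))
im=load('w1')[0]
cv2.polylines(im,[c.reshape(-1,1,2)],True,(0,0,255),1)
# round box
for f,s,w,v in [('w1',(243,384),40,120),('w2',(515,303),42,120),('w3',(184,172),60,110)]:
    im2=load(f)[0];x,y=s
    cv2.imwrite(f'pics/z_{f}.png',cv2.resize(im2[y-w:y+w,x-w:x+w],None,fx=6,fy=6,interpolation=cv2.INTER_NEAREST)[:600])
cv2.imwrite('pics/z_b.png',cv2.resize(im[50:210,130:290],None,fx=3.7,fy=3.7,interpolation=cv2.INTER_NEAREST))
a=[cv2.resize(cv2.imread(f'pics/z_{n}.png'),(380,380)) for n in ('w1','w2','w3')]
cv2.imwrite('pics/z_all.png',cv2.resize(np.vstack([np.hstack(a[:2]),np.hstack([a[2],cv2.resize(cv2.imread('pics/z_b.png'),(380,380))])]),(600,600)))
E
```

```text
base [342.1 311.2  93.9  93.9  -0.5]
```

View pics/z_all.png

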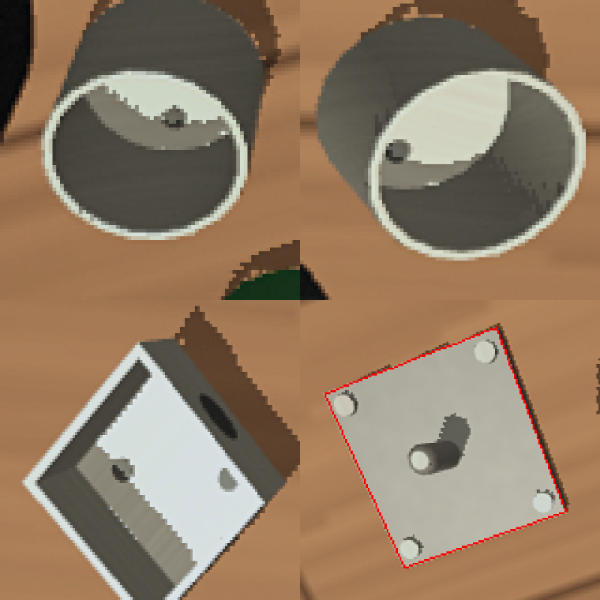

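```bash
python3 - <<'E'
from h import *
def gm(f,smax,vmin):
    im,E,k=load(f);h=cv2.cvtColor(im,cv2.COLOR_BGR2HSV);return ((h[:,:,1]<smax)&(h[:,:,2]>vmin)).astype(np.uint8)*255
for v in (150,180):
  for f,s,w in [('w1',(243,384),34),('w2',(515,303),42)]: print(f,circ(f,blob(gm(f,70,v),s,w),.04))
  print('sq',rect('w3',blob(gm('w3',70,v),(184,172),60),.04))
plan([.458,-.0915,.30],0)
plan([.46,-.30,.40],30)
E
```

```text
w1 [605.  239.9  59.9  60.5]
w2 [605.  239.3  60.1  60.5]
sq [ 508.4 -407.5   62.5   62.4   45.1]
w1 [605.1 239.9  59.7  60. ]
w2 [605.  239.5  59.9  60. ]
sq [ 508.6 -407.7   62.1   61.7  -45. ]
t 3.2 p [ 0.5279 -0.2807  0.4167] yaw 94.05 tilt [-0.43 -0.07] w 0.998 F [ 0.2  0.9 -0.8] q [-0.08, 0.3, 0.61, 1.55, -0.17, 1.36, 2.19]
 turn units [ -0.07  -0.06 -17.19]
 shift units now-axes [ 3.876 -1.109  2.339]  after turn [1.398 3.785 2.333]
t 3.2 p [ 0.5279 -0.2807  0.4167] yaw 94.05 tilt [-0.43 -0.07] w 0.998 F [ 0.2  0.9 -0.8] q [-0.08, 0.3, 0.61, 1.55, -0.17, 1.36, 2.19]
 turn units [-0.07  0.05 12.81]
 shift units now-axes [-0.288 -1.379  0.344]  after turn [-1.368 -0.345  0.333]
```

>>> servo_tool([
  [[0, 0, 0, 0, 0, 1], [0, 0, 0, 0, 0, 1], [0, 0, 0, 0, 0, 1], [0, 0, 0, 0, 0, 1], [0, 0, 0, 0, 0, 1], [0, 0, 0, 0, 0, 1], [0, 0, 0, 0, 0, 1], [0, 0, 0, 0, 0, 1], [0, 0, 0, 0, 0, 1], [0, 0, 0, 0, 0, 1], [0, 0, 0, 0, 0, 1], [0, 0, 0, 0, 0, 1]],
])

```text
clock: 4.4
position: [0.5372, -0.2526, 0.4155]
ee_rot: [0.957, 0.291, -0.001, -0.007]
ft_force: [-0.7, 0.1, 0.4]
grip_width: 1.004
```

>>> servo_tool([
  [[0, 0, 0, 0, 0, 1], [0, 0, 0, 0, 0, 1], [0, 0, 0, 0, 0, 1], [0, 0, 0, 0, 0, 1], [0, 0, 0, 0, 0, 1], [0, 0, 0, 0, 0, 1], [0, 0, 0, 0, 0, 1], [0, 0, 0, 0, 0, 1], [0, 0, 0, 0, 0, 1], [0, 0, 0, 0, 0, 1], [0, 0, 0, 0, 0, 1], [0, 0, 0, 0, 0, 1]],
])

```text
clock: 5.6
position: [0.5455, -0.2233, 0.4137]
ee_rot: [0.974, -0.228, -0.006, -0.013]
ft_force: [-0.2, -0.8, -0.1]
grip_width: 0.996
```

```bash
python3 - <<'E'
from h import *
shot('wrist','w4')
plan([.5085,-.4076,.30],-45)
E
```

```text
t 5.65 p [ 0.5457 -0.2229  0.4135] yaw -26.64 tilt [-0.34  1.64] w 0.996 F [ 0.2  0.3 -0.9] q [-0.42, 0.35, 0.94, 1.58, -0.31, 1.38, 0.09]
 turn units [-0.23  0.25  3.67]
 shift units now-axes [1.033 3.686 2.169]  after turn [2.086 3.138 2.271]
```

View pics/w4.png

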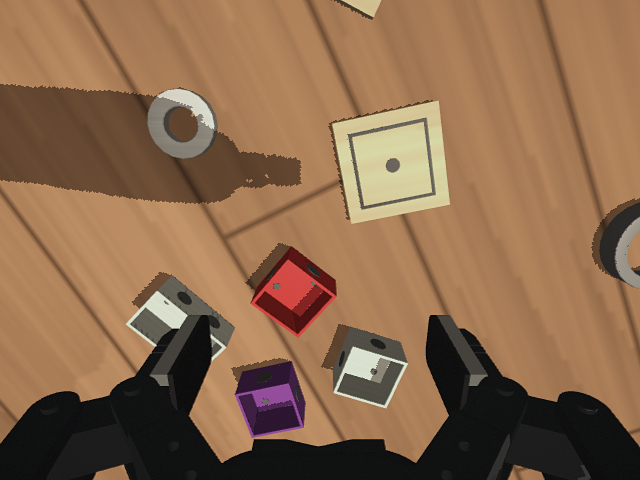

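The view shows the long box at (180,318), partly hidden by a finger, and the square box at (370,375). I'll move over the square box.

>>> servo_tool([
  [[0.31, 0.7, 0.2, -0.05, 0.05, 0.75], [0.31, 0.7, 0.4, -0.05, 0.05, 0.75], [0.31, 0.7, 0.4, -0.05, 0.05, 0.75], [0.31, 0.7, 0.4, -0.05, 0.05, 0.75], [0.31, 0.7, 0.4, -0.05, 0.05, 0.75], [0, 0, 0, 0, 0, 0], [0, 0, 0, 0, 0, 0]],
])

```text
clock: 6.35
position: [0.5203, -0.4008, 0.3141]
ee_rot: [0.927, -0.376, -0.001, -0.004]
ft_force: [0.1, 1.0, 0.4]
grip_width: 1.003
```

```bash
python3 - <<'E'
from h import *
plan([.5085,-.4076,.26],-45)
E
```

```text
t 6.35 p [ 0.5203 -0.4008  0.3141] yaw -44.12 tilt [0.08 0.43] w 1.003 F [0.1 1.  0.4] q [-0.05, 0.62, 0.93, 1.52, -0.52, 1.26, 0.18]
 turn units [-0.07  0.05  0.18]
 shift units now-axes [-0.07   0.268  1.081]  after turn [-0.071  0.262  1.082]
```

>>> servo_tool([
  [[-0.03, 0.13, 0.4, -0.05, 0.05, 0.1], [-0.03, 0.13, 0.4, 0, 0, 0.08], [0, 0, 0, 0, 0, 0], [0, 0, 0, 0, 0, 0]],
])

```text
clock: 6.75
position: [0.5139, -0.4016, 0.275]
ee_rot: [0.927, -0.376, 0.002, -0.003]
ft_force: [0.2, -1.1, 1.0]
grip_width: 0.997
```

```bash
cat >> h.py <<'E'
def gm(f,smax,vmin):
    im,E,k=load(f);h=cv2.cvtColor(im,cv2.COLOR_BGR2HSV);return ((h[:,:,1]<smax)&(h[:,:,2]>vmin)).astype(np.uint8)*255
E
python3 - <<'E'
from h import *
shot('wrist','w5')
plan([.5085,-.4076,.17],-45)
im,E,k=load('w5');print(proj(E,k,[.5085,-.4076,.04]))
for v in (150,180): print(rect('w5',blob(gm('w5',70,v),tuple(int(a) for a in proj(E,k,[.5085,-.4076,.04])[0]),100),.04))
E
```

```text
t 6.8 p [ 0.514  -0.4015  0.275 ] yaw -44.18 tilt [0.34 0.25] w 0.999 F [ 1.2  0.7 -0.1] q [-0.04, 0.65, 0.9, 1.57, -0.54, 1.19, 0.2]
 turn units [-0.08 -0.01  0.16]
 shift units now-axes [0.004 0.178 2.099]  after turn [0.009 0.163 2.1  ]
[[317.7189876  277.65185349]]
[ 508.6 -407.7   62.2   62.2   45. ]
[ 505.7 -403.1   37.4   21.1  -44.2]
```

View pics/w5.png

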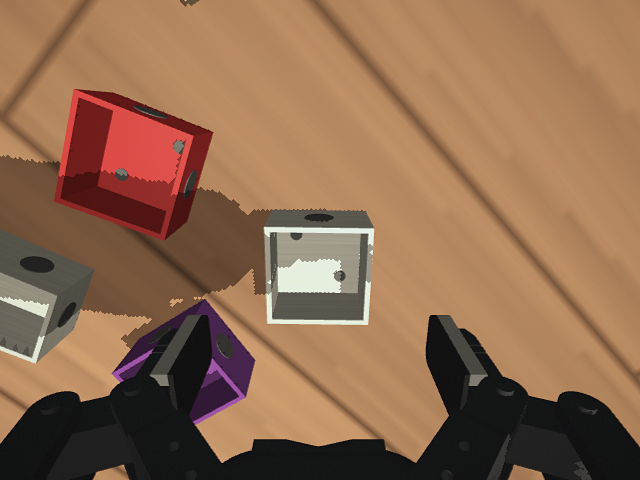

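>>> servo_tool([
  [[0, 0.1, 0.1, -0.08, 0, 0.15], [0, 0.08, 0.45, 0, 0, 0.05], [0, 0, 0.45, 0, 0, 0], [0, 0, 0.45, 0, 0, 0], [0, 0, 0.35, 0, 0, 0], [0, 0, 0, 0, 0, 0]],
])

```text
clock: 7.4
position: [0.511, -0.4078, 0.1867]
ee_rot: [0.924, -0.383, 0.005, 0.001]
ft_force: [-0.2, -0.2, -0.4]
grip_width: 0.999
```

```bash
python3 - <<'E'
from h import *
plan([.5086,-.4077,.17],-45)
E
```

```text
t 7.4 p [ 0.511  -0.4078  0.1867] yaw -45.0 tilt [ 0.45 -0.29] w 0.999 F [-0.2 -0.2 -0.4] q [0.01, 0.75, 0.83, 1.62, -0.62, 1.04, 0.25]
 turn units [-0.02 -0.1  -0.  ]
 shift units now-axes [-0.037  0.033  0.334]  after turn [-0.034  0.033  0.334]
```

>>> servo_tool([
  [[-0.04, 0.04, 0.2, -0.02, -0.1, 0], [0, 0, 0.2, 0, 0, 0], [0, 0, 0, 0, 0, 0]],
])

```text
clock: 7.7
position: [0.5086, -0.4083, 0.1672]
ee_rot: [0.924, -0.383, 0.001, 0.0]
ft_force: [-0.1, 0.5, -0.4]
grip_width: 1.004
```

>>> servo_tool([
  [[0, 0, 0, 0, 0, 0], [0, 0, 0, 0, 0, 0], [0, 0, 0, 0, 0, 0], [0, 0, 0, 0, 0, 0], [0, 0, 0, 0, 0, 0], [0, 0, 0, 0, 0, 0], [0, 0, 0, 0, 0, 0]],
], jaw=255, force=40)

```text
clock: 8.4
position: [0.509, -0.4088, 0.1693]
ee_rot: [0.924, -0.382, 0.002, 0.0]
ft_force: [0.3, -0.6, -1.6]
grip_width: 0.72
```

```bash
python3 - <<'E'
from h import *
plan([.5086,-.4077,.17],-45)
shot('wrist','w6');shot('scene','s6')
im=load('s6')[0];cv2.imwrite('pics/s6c.png',cv2.resize(im[60:260,180:400],None,fx=3,fy=3)[:600])
E
```

```text
t 8.4 p [ 0.509  -0.4088  0.1693] yaw -44.98 tilt [ 0.2  -0.12] w 0.72 F [ 0.3 -0.6 -1.6] q [0.03, 0.77, 0.82, 1.63, -0.64, 1.02, 0.26]
 turn units [-0.01 -0.04  0.  ]
 shift units now-axes [-0.021 -0.009 -0.014]  after turn [-0.021 -0.009 -0.014]
```

View pics/s6c.png

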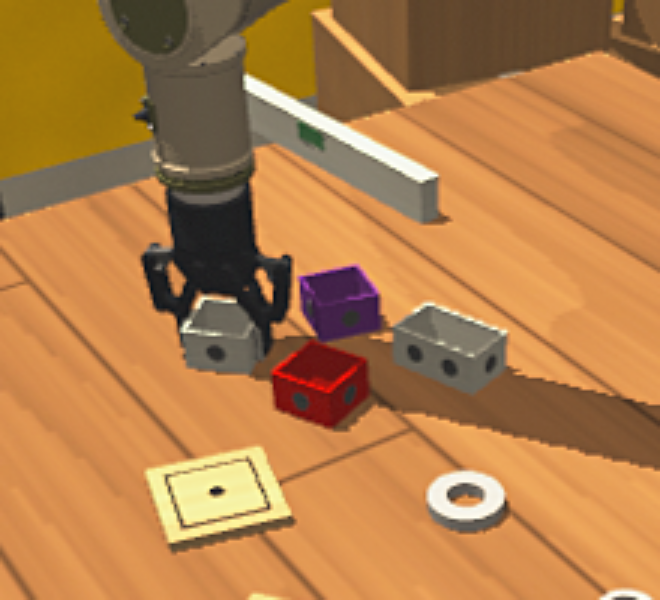

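View pics/w6.png

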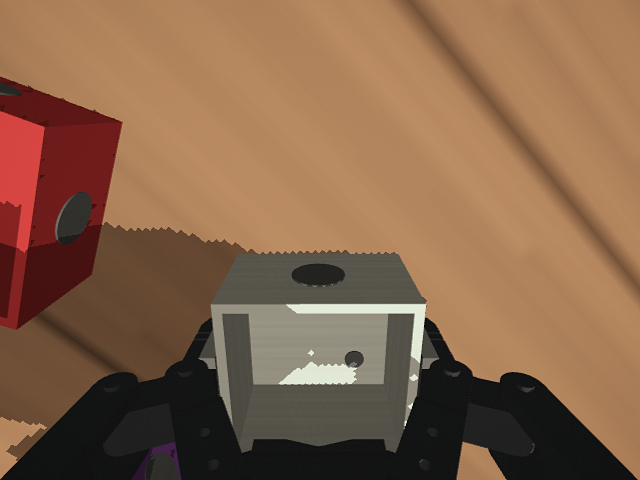

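The square box is gripped (opening 0.72 ≈ 61 mm) and centred between the fingers in the wrist view. Lift.

>>> servo_tool([
  [[0, 0, -0.4, 0, 0, 0], [0, 0, -0.5, 0, 0, 0], [0, 0, -0.5, 0, 0, 0], [0, 0, -0.5, 0, 0, 0], [0, 0, -0.2, 0, 0, 0], [0, 0, 0, 0, 0, 0]],
])

```text
clock: 9.1
position: [0.5079, -0.4092, 0.2837]
ee_rot: [0.924, -0.383, 0.003, 0.001]
ft_force: [-0.2, 0.6, -2.0]
grip_width: 0.727
```

```bash
python3 - <<'E'
from h import *
plan([.622,-.215,.25],-14.5)
E
```

```text
t 9.1 p [ 0.5079 -0.4092  0.2837] yaw -45.07 tilt [ 0.25 -0.19] w 0.727 F [-0.2  0.6 -2. ] q [-0.03, 0.64, 0.92, 1.57, -0.54, 1.2, 0.2]
 turn units [ 0.01 -0.06 -6.11]
 shift units now-axes [-1.142 -4.358  0.672]  after turn [ 1.236 -4.332  0.675]
```

>>> servo_tool([
  [[-0.14, -0.5, 0, 0, 0, -0.77], [-0.1, -0.6, 0, 0, 0, -0.77], [-0.06, -0.6, 0, 0, 0, -0.77], [0, -0.6, 0, 0, 0, -0.77], [0.04, -0.6, 0, 0, 0, -0.77], [0.08, -0.6, 0, 0, 0, -0.77], [0.12, -0.6, 0, 0, 0, -0.77], [0.15, -0.5, 0, 0, 0, -0.77], [0, 0, 0, 0, 0, 0]],
])

```text
clock: 10.0
position: [0.6366, -0.2019, 0.2775]
ee_rot: [0.994, -0.112, -0.001, 0.001]
ft_force: [-0.2, 1.0, -1.6]
grip_width: 0.723
```

```bash
python3 - <<'E'
from h import *
plan([.622,-.215,.21],-14.5)
E
```

```text
t 10.0 p [ 0.6366 -0.2019  0.2775] yaw -12.84 tilt [-0.14 -0.06] w 0.723 F [-0.2  1.  -1.6] q [-0.3, 0.63, 0.77, 1.52, -0.45, 1.19, 0.33]
 turn units [0.02 0.02 0.33]
 shift units now-axes [-0.223  0.318  1.351]  after turn [-0.216  0.326  1.35 ]
```

>>> servo_tool([
  [[-0.1, 0.16, 0.3, 0, 0, 0.17], [-0.12, 0.17, 0.45, 0, 0, 0.17], [0, 0, 0.45, 0, 0, 0], [0, 0, 0, 0, 0, 0], [0, 0, 0, 0, 0, 0]],
])

```text
clock: 10.5
position: [0.6189, -0.2193, 0.2126]
ee_rot: [0.992, -0.129, -0.002, 0.002]
ft_force: [0.2, 0.0, -1.1]
grip_width: 0.712
```

```bash
python3 - <<'E'
from h import *
plan([.622,-.215,.179],-14.5)
E
```

```text
t 10.5 p [ 0.6189 -0.2193  0.2126] yaw -14.82 tilt [-0.31 -0.23] w 0.712 F [ 0.2  0.  -1.1] q [-0.26, 0.68, 0.74, 1.59, -0.5, 1.07, 0.36]
 turn units [ 0.06  0.05 -0.06]
 shift units now-axes [ 0.04  -0.103  0.672]  after turn [ 0.038 -0.099  0.673]
```

>>> servo_tool([
  [[0.04, -0.1, 0.15, 0.06, 0.05, -0.06], [0, 0, 0.2, 0, 0, 0], [0, 0, 0, 0, 0, 0], [0, 0, 0, 0, 0, 0]],
])

```text
clock: 10.9
position: [0.6226, -0.2158, 0.1956]
ee_rot: [0.992, -0.127, 0.002, 0.0]
ft_force: [0.2, 0.2, -1.3]
grip_width: 0.719
```

```bash
python3 - <<'E'
from h import *
plan([.622,-.215,.179],-14.5)
E
```

```text
t 10.9 p [ 0.6226 -0.2158  0.1956] yaw -14.56 tilt [ 0.18 -0.03] w 0.719 F [ 0.2  0.2 -1.3] q [-0.25, 0.7, 0.73, 1.6, -0.52, 1.04, 0.37]
 turn units [-0.   -0.04 -0.01]
 shift units now-axes [-0.017 -0.013  0.331]  after turn [-0.016 -0.013  0.331]
```

>>> servo_tool([
  [[-0.02, 0, 0.2, 0, -0.04, 0], [0, 0, 0.12, 0, 0, 0], [0, 0, 0.05, 0, 0, 0], [0, 0, 0, 0, 0, 0]],
])

```text
clock: 11.3
position: [0.6222, -0.2159, 0.1783]
ee_rot: [0.992, -0.127, 0.001, -0.0]
ft_force: [-0.6, -0.4, -1.3]
grip_width: 0.72
```

```bash
python3 - <<'E'
from h import *
plan([.622,-.215,.179],-14.5)
E
```

```text
t 11.3 p [ 0.6222 -0.2159  0.1783] yaw -14.54 tilt [0.1  0.04] w 0.72 F [-0.6 -0.4 -1.3] q [-0.24, 0.72, 0.71, 1.61, -0.53, 1.02, 0.38]
 turn units [-0.01 -0.02 -0.01]
 shift units now-axes [-0.009 -0.016 -0.013]  after turn [-0.009 -0.016 -0.013]
```

>>> servo_tool([
  [[0, 0, 0.05, 0, 0, 0], [0, 0, 0, 0, 0, 0]],
])

```text
clock: 11.5
position: [0.6225, -0.2163, 0.1787]
ee_rot: [0.992, -0.127, 0.001, -0.001]
ft_force: [-0.2, 0.6, -1.9]
grip_width: 0.719
```

```bash
python3 - <<'E'
from h import *
plan([.622,-.215,.179],-14.5)
shot('wrist','w7')
E
```

```text
t 11.5 p [ 0.6225 -0.2163  0.1787] yaw -14.54 tilt [0.15 0.13] w 0.719 F [-0.2  0.6 -1.9] q [-0.24, 0.72, 0.71, 1.6, -0.53, 1.02, 0.38]
 turn units [-0.03 -0.02 -0.01]
 shift units now-axes [-0.015 -0.023 -0.006]  after turn [-0.015 -0.023 -0.006]
```

View pics/w7.png

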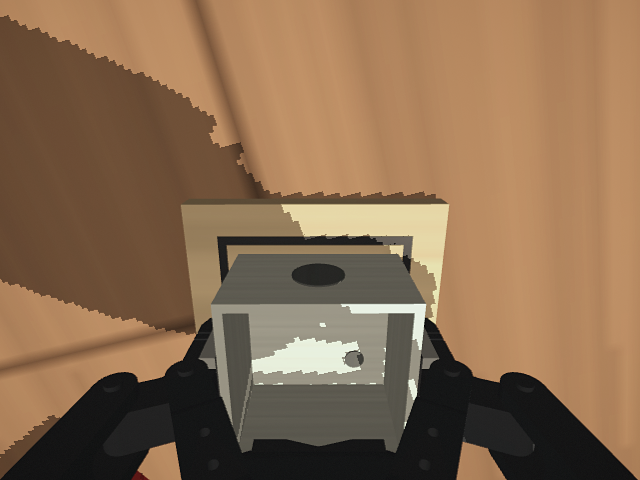

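>>> servo_tool([
  [[0, 0, 0, 0, 0, 0], [0, 0, 0, 0, 0, 0], [0, 0, 0, 0, 0, 0], [0, 0, 0, 0, 0, 0]],
], jaw=0)

```text
clock: 11.95
position: [0.6226, -0.2163, 0.1777]
ee_rot: [0.992, -0.127, 0.001, -0.001]
ft_force: [0.1, -0.1, -0.1]
grip_width: 0.999
```

>>> servo_tool([
  [[0, 0, -0.3, 0, 0, 0], [0, 0, -0.5, 0, 0, 0], [0, 0, -0.7, 0, 0, 0], [0, 0, -0.9, 0, 0, 0], [0, 0, -0.5, 0, 0, 0], [0, 0, 0, 0, 0, 0]],
])

```text
clock: 12.55
position: [0.6215, -0.2171, 0.3322]
ee_rot: [0.992, -0.127, 0.001, -0.0]
ft_force: [-0.2, -0.3, -0.0]
grip_width: 0.998
```

```bash
python3 - <<'E'
from h import *
plan([.622,-.215,.179],-14.5)
shot('wrist','w8')
im,E,k=load('w8');s=proj(E,k,[.622,-.215,.05])[0].astype(int);print(s)
for v in (130,150,180): print(rect('w8',blob(gm('w8',70,v),tuple(s),75),.05))
cv2.imwrite('pics/w8c.png',cv2.resize(im[s[1]-110:s[1]+90,s[0]-130:s[0]+130],None,fx=3,fy=3))
E
```

```text
t 12.55 p [ 0.6215 -0.2171  0.3322] yaw -14.62 tilt [0.12 0.03] w 0.998 F [-0.2 -0.3 -0. ] q [-0.31, 0.56, 0.82, 1.49, -0.42, 1.27, 0.3]
 turn units [-0.01 -0.02 -0.02]
 shift units now-axes [-0.008 -0.039  3.065]  after turn [-2.000e-03 -4.300e-02  3.064e+00]
[316 233]
[ 628.8 -214.8   73.2   66.9  -14.5]
[ 628.8 -214.8   73.2   66.9  -14.5]
[ 621.3 -205.5   39.7   36.5  -14.6]
```

View pics/w8c.png

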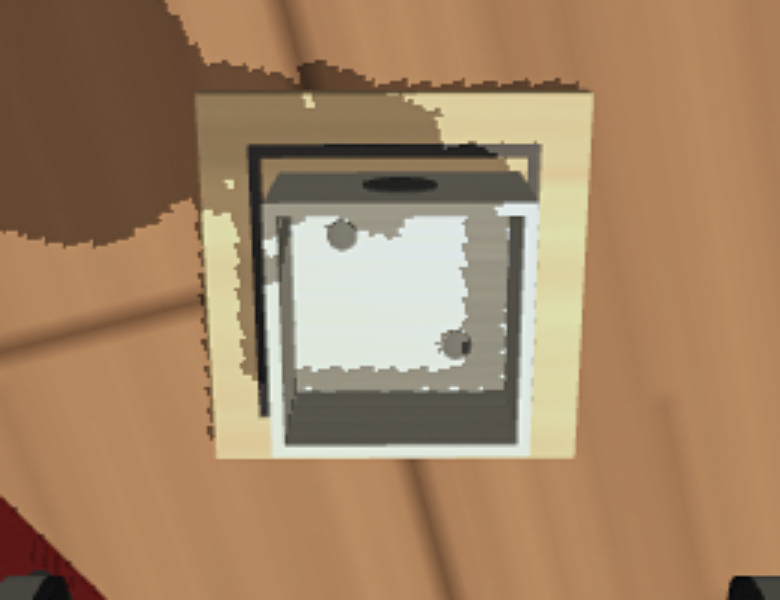

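```bash
python3 - <<'E'
from h import *
im,E,k=load('w8');s=np.array([316-130,233-110])
M=R.from_euler('z',-14.5,degrees=True).as_matrix()
def L(c,z): return ((ray(E,k,np.array(c)/3+s-.33,z)-[.622,-.215,0])@M*1000)[:,:2].round(1).tolist()
print('rim',L([(264,204),(539,204),(530,457),(272,457)],.05))
print('outline',L([(249,146),(540,146)],.01))
print('plate',L([(196,92),(592,92),(575,458),(217,458)],.01))
E
```

```text
rim [[-28.8, 30.3], [32.6, 30.2], [32.8, -31.6], [-29.3, -31.4]]
outline [[-36.7, 37.0], [37.3, 36.8]]
plate [[-49.4, 50.5], [49.8, 50.3], [50.5, -50.0], [-49.5, -49.8]]
```

The box sits inside the outline but about 1.5 mm off along the jaw axis. The jaw centre appears to be about 1 mm off the TCP. Re-closing at a corrected position will centre it.

>>> servo_tool([
  [[-0.02, -0.04, 0.5, 0, 0, 0], [0, 0, 0.7, 0, 0, 0], [0, 0, 0.7, 0, 0, 0], [0, 0, 0.6, 0, 0, 0], [0, 0, 0.3, 0, 0, 0], [0, 0, 0, 0, 0, 0]],
])

```text
clock: 13.2
position: [0.6196, -0.214, 0.1842]
ee_rot: [0.992, -0.127, -0.001, -0.001]
ft_force: [-0.2, -1.0, 0.4]
grip_width: 0.998
```

```bash
python3 - <<'E'
from h import *
M=R.from_euler('z',-14.5,degrees=True).as_matrix()
plan(np.array([.622,-.215,.181])+M@[-.0007,-.0004,0],-14.5)
E
```

```text
t 13.2 p [ 0.6196 -0.214   0.1842] yaw -14.65 tilt [-0.07  0.12] w 0.998 F [-0.2 -1.   0.4] q [-0.25, 0.71, 0.72, 1.61, -0.53, 1.03, 0.37]
 turn units [-0.02  0.02 -0.03]
 shift units now-axes [0.037 0.016 0.065]  after turn [0.037 0.016 0.065]
```

>>> servo_tool([
  [[0.04, 0.02, 0.04, 0, 0, 0], [0, 0, 0, 0, 0, 0], [0, 0, 0, 0, 0, 0]],
])

```text
clock: 13.5
position: [0.6222, -0.2162, 0.1849]
ee_rot: [0.992, -0.128, 0.001, -0.001]
ft_force: [-0.0, 0.4, -0.5]
grip_width: 1.001
```

```bash
python3 - <<'E'
from h import *
M=R.from_euler('z',-14.5,degrees=True).as_matrix()
plan(np.array([.622,-.215,.181])+M@[-.0007,-.0004,0],-14.5)
E
```

```text
t 13.5 p [ 0.6222 -0.2162  0.1849] yaw -14.66 tilt [0.08 0.05] w 1.001 F [-0.   0.4 -0.5] q [-0.25, 0.71, 0.72, 1.6, -0.53, 1.03, 0.37]
 turn units [-0.01 -0.01 -0.03]
 shift units now-axes [-0.025 -0.014  0.078]  after turn [-0.025 -0.014  0.078]
```

>>> servo_tool([
  [[-0.03, -0.01, 0.06, 0, 0, 0.03], [0, 0, 0, 0, 0, 0]],
])

```text
clock: 13.7
position: [0.6214, -0.2156, 0.1836]
ee_rot: [0.992, -0.129, 0.002, -0.001]
ft_force: [-1.4, -0.1, -0.1]
grip_width: 1.001
```

```bash
python3 - <<'E'
from h import *
M=R.from_euler('z',-14.5,degrees=True).as_matrix()
plan(np.array([.622,-.215,.181])+M@[-.0007,-.0004,0],-14.5)
E
```

```text
t 13.7 p [ 0.6214 -0.2156  0.1836] yaw -14.83 tilt [0.24 0.03] w 1.001 F [-1.4 -0.1 -0.1] q [-0.25, 0.71, 0.72, 1.61, -0.53, 1.02, 0.37]
 turn units [-0.02 -0.05 -0.06]
 shift units now-axes [-0.006 -0.006  0.052]  after turn [-0.006 -0.006  0.052]
```

>>> servo_tool([
  [[0, 0, 0, 0, 0, -0.04], [0, 0, 0, 0, 0, 0], [0, 0, 0, 0, 0, 0], [0, 0, 0, 0, 0, 0], [0, 0, 0, 0, 0, 0]],
], jaw=255, force=25)

```text
clock: 14.2
position: [0.6217, -0.2156, 0.1844]
ee_rot: [0.992, -0.127, 0.003, -0.001]
ft_force: [-0.2, -0.6, 0.6]
grip_width: 0.725
```

>>> servo_tool([
  [[0, 0, 0, 0, 0, 0], [0, 0, 0, 0, 0, 0], [0, 0, 0, 0, 0, 0], [0, 0, 0, 0, 0, 0]],
], jaw=0)

```text
clock: 14.6
position: [0.6217, -0.2156, 0.1844]
ee_rot: [0.992, -0.127, 0.003, -0.001]
ft_force: [0.4, -0.2, -0.2]
grip_width: 1.002
```

>>> servo_tool([
  [[0, 0, -0.3, 0, 0, 0], [0, 0, -0.5, 0, 0, 0], [0, 0, -0.7, 0, 0, 0], [0, 0, -0.9, 0, 0, 0], [0, 0, -0.7, 0, 0, 0], [0, 0, 0, 0, 0, 0]],
])

```text
clock: 15.2
position: [0.6199, -0.2164, 0.3498]
ee_rot: [0.992, -0.128, 0.003, -0.0]
ft_force: [0.1, -0.6, -0.4]
grip_width: 0.996
```

```bash
cat >> h.py <<'E'
def crop(f,P,name,hw=130,hh=100):
    im,E,k=load(f);u=proj(E,k,P)[0].astype(int);s=np.clip(u-[hw,hh],0,[640-2*hw,480-2*hh])
    cv2.imwrite('pics/'+name+'.png',cv2.resize(im[s[1]:s[1]+2*hh,s[0]:s[0]+2*hw],None,fx=3,fy=3));print('crop origin',s)
    return s
def loc(f,s,c,z,P,yaw):
    im,E,k=load(f);M=R.from_euler('z',yaw,degrees=True).as_matrix();P=np.array([P[0],P[1],0])
    return ((ray(E,k,np.array(c)/3+s-.33,z)-P)@M*1000)[:,:2].round(1)
E
python3 - <<'E'
from h import *
plan()
shot('wrist','w9');crop('w9',[.622,-.215,.03],'w9c')
E
```

```text
t 15.2 p [ 0.6199 -0.2164  0.3498] yaw -14.7 tilt [ 0.29 -0.03] w 0.996 F [ 0.1 -0.6 -0.4] q [-0.31, 0.54, 0.83, 1.48, -0.41, 1.29, 0.3]
 turn units [-0.01 -0.06  0.  ]
crop origin [187 118]
```

View pics/w9c.png

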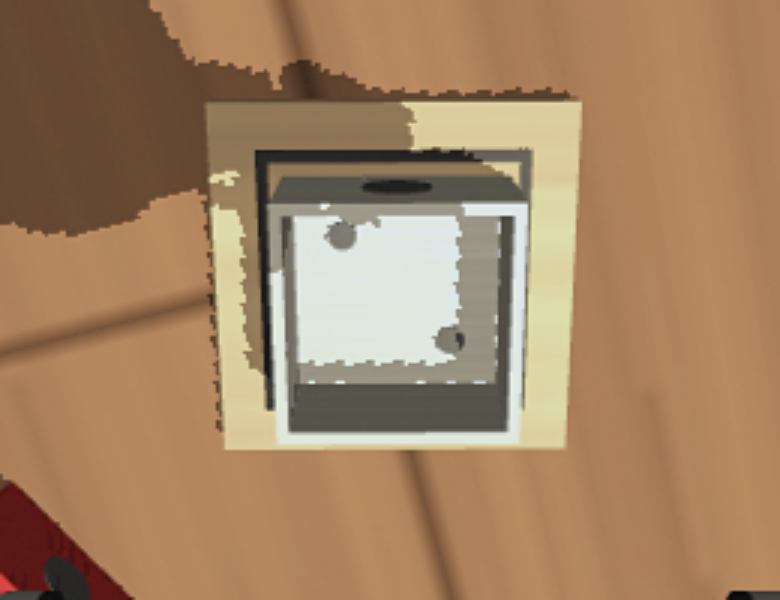

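The box is now centred, with even margins. Next is the long box.

```bash
python3 - <<'E'
from h import *
print(loc('w9',[187,118],[(269,202),(529,202),(520,443),(277,443)],.05,(.622,-.215),-14.5).mean(0))
print(loc('w9',[187,118],[(206,102),(581,102),(566,448),(224,448)],.01,(.622,-.215),-14.5).mean(0))
plan([.36,-.26,.33],17)
E
```

```text
[ 1.2  -0.15]
[0.3 0.1]
t 15.25 p [ 0.6197 -0.2161  0.3477] yaw -14.7 tilt [0.18 0.01] w 0.997 F [-0.2 -1.  -0.9] q [-0.31, 0.54, 0.83, 1.48, -0.41, 1.29, 0.3]
 turn units [-0.   -0.04 -6.34]
 shift units now-axes [-4.801  2.167  0.338]  after turn [-5.223 -0.679  0.354]
```

>>> servo_tool([
  [[-0.6, 0.25, 0, 0, 0, -0.8], [-0.65, 0.22, 0, 0, 0, -0.8], [-0.66, 0.17, 0, 0, 0, -0.8], [-0.66, 0.12, 0, 0, 0, -0.8], [-0.66, 0.07, 0, 0, 0, -0.8], [-0.66, 0.02, 0, 0, 0, -0.8], [-0.66, -0.03, 0.1, 0, 0, -0.8], [-0.6, -0.06, 0.1, 0, 0, -0.8], [0, 0, 0, 0, 0, 0]],
])

```text
clock: 16.15
position: [0.3468, -0.2523, 0.3313]
ee_rot: [0.987, 0.164, -0.002, -0.002]
ft_force: [0.9, 0.5, -0.0]
grip_width: 1.003
```

```bash
python3 - <<'E'
from h import *
plan([.36,-.26,.33],17)
shot('wrist','w10')
E
```

```text
t 16.15 p [ 0.3468 -0.2523  0.3313] yaw 18.84 tilt [-0.24  0.21] w 1.003 F [ 0.9  0.5 -0. ] q [-0.4, -0.14, 0.89, 2.08, 0.11, 1.16, 0.76]
 turn units [-0.05  0.03  0.37]
 shift units now-axes [0.2   0.231 0.024]  after turn [0.208 0.224 0.025]
```

View pics/w10.png

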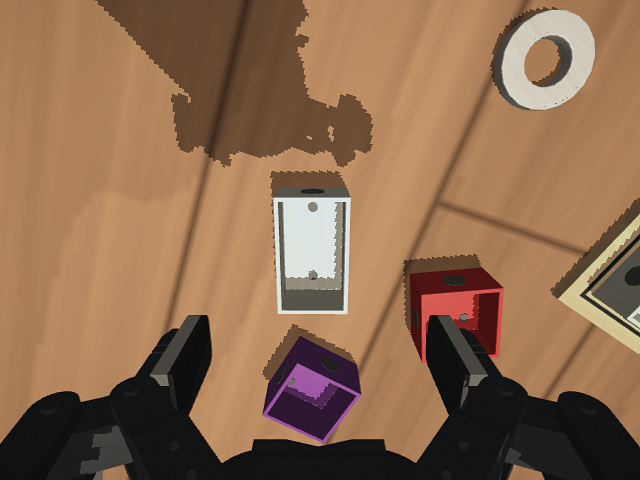

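```bash
python3 - <<'E'
from h import *
for v in (130,150,180):
    r=rect('w10',blob(gm('w10',70,v),(312,255),62),.04);print(r)
s=crop('w10',[.345,-.27,.04],'w10c',100,100)
E
```

```text
[ 347.8 -271.9   91.6   54.7  -71.1]
[ 348.  -271.9   91.6   54.3  -71.1]
[ 348.  -271.9   91.6   54.3  -71.1]
crop origin [208 154]
```

View pics/w10c.png

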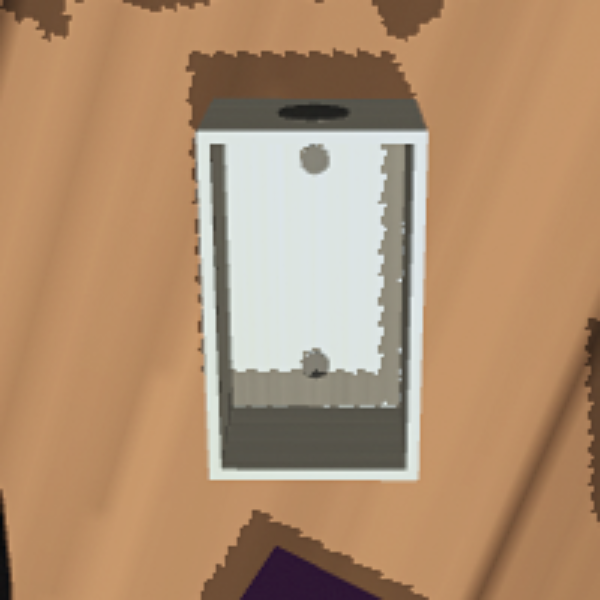

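```bash
python3 - <<'E'
from h import *
M=R.from_euler('z',18.9,degrees=True).as_matrix()
plan(np.array([.348,-.272,.17])+M@[-.0012,0,0],18.9)
E
```

```text
t 16.2 p [ 0.3485 -0.2518  0.3318] yaw 18.81 tilt [-0.18  0.18] w 1.001 F [-0.4 -0.1  0.2] q [-0.4, -0.13, 0.89, 2.08, 0.11, 1.16, 0.76]
 turn units [-0.04  0.02 -0.02]
 shift units now-axes [-0.157  0.393  3.234]  after turn [-0.164  0.38   3.235]
```

>>> servo_tool([
  [[-0.08, 0.2, 0.5, -0.04, 0.02, 0], [-0.08, 0.2, 0.7, 0, 0, 0], [0, 0, 0.6, 0, 0, 0], [0, 0, 0.5, 0, 0, 0], [0, 0, 0, 0, 0, 0]],
])

```text
clock: 16.7
position: [0.3514, -0.2731, 0.2139]
ee_rot: [0.987, 0.163, 0.002, 0.002]
ft_force: [-0.3, 0.0, 0.8]
grip_width: 0.999
```

```bash
python3 - <<'E'
from h import *
M=R.from_euler('z',18.9,degrees=True).as_matrix()
plan(np.array([.348,-.272,.17])+M@[-.0012,0,0],18.9)
E
```

```text
t 16.7 p [ 0.3514 -0.2731  0.2139] yaw 18.79 tilt [ 0.24 -0.19] w 0.999 F [-0.3  0.   0.8] q [-0.33, 0.22, 0.97, 2.16, -0.24, 0.86, 1.11]
 turn units [ 0.05 -0.03 -0.02]
 shift units now-axes [-0.083 -0.047  0.877]  after turn [-0.081 -0.043  0.877]
```

>>> servo_tool([
  [[-0.08, -0.04, 0.4, 0.05, -0.03, 0], [0, 0, 0.4, 0, 0, 0], [0, 0, 0.1, 0, 0, 0], [0, 0, 0, 0, 0, 0]],
])

```text
clock: 17.1
position: [0.3503, -0.273, 0.1704]
ee_rot: [0.987, 0.163, -0.0, 0.001]
ft_force: [0.2, 1.0, 0.1]
grip_width: 1.005
```

```bash
python3 - <<'E'
from h import *
M=R.from_euler('z',18.9,degrees=True).as_matrix()
plan(np.array([.348,-.272,.17])+M@[-.0012,0,0],18.9)
E
```

```text
t 17.1 p [ 0.3503 -0.273   0.1704] yaw 18.81 tilt [ 0.   -0.15] w 1.005 F [0.2 1.  0.1] q [-0.24, 0.33, 0.89, 2.18, -0.37, 0.78, 1.22]
 turn units [ 0.03  0.01 -0.02]
 shift units now-axes [-0.061 -0.033  0.009]  after turn [-0.061 -0.034  0.009]
```

>>> servo_tool([
  [[-0.06, -0.03, 0, 0, 0, 0], [0, 0, 0, 0, 0, 0]],
])

```text
clock: 17.3
position: [0.3478, -0.2729, 0.1724]
ee_rot: [0.987, 0.163, 0.001, 0.002]
ft_force: [0.4, -0.2, 0.7]
grip_width: 0.998
```

>>> servo_tool([
  [[0, 0, 0, 0, 0, 0], [0, 0, 0, 0, 0, 0], [0, 0, 0, 0, 0, 0], [0, 0, 0, 0, 0, 0], [0, 0, 0, 0, 0, 0], [0, 0, 0, 0, 0, 0], [0, 0, 0, 0, 0, 0]],
], jaw=255, force=45)

```text
clock: 18.0
position: [0.3484, -0.2728, 0.1741]
ee_rot: [0.987, 0.164, 0.002, 0.002]
ft_force: [0.1, -0.7, -0.3]
grip_width: 0.628
```

```bash
python3 - <<'E'
from h import *
M=R.from_euler('z',18.9,degrees=True).as_matrix()
plan(np.array([.348,-.272,.17])+M@[-.0012,0,0],18.9)
E
```

```text
t 18.0 p [ 0.3484 -0.2728  0.1741] yaw 18.83 tilt [ 0.31 -0.17] w 0.628 F [ 0.1 -0.7 -0.3] q [-0.25, 0.32, 0.9, 2.19, -0.36, 0.78, 1.21]
 turn units [ 0.05 -0.05 -0.01]
 shift units now-axes [-0.027 -0.019  0.082]  after turn [-0.027 -0.018  0.082]
```

>>> servo_tool([
  [[0, 0, -0.4, 0, 0, 0], [0, 0, -0.5, 0, 0, 0], [0, 0, -0.5, 0, 0, 0], [0, 0, -0.4, 0, 0, 0], [0, 0, 0, 0, 0, 0]],
])

```text
clock: 18.5
position: [0.3469, -0.2727, 0.2657]
ee_rot: [0.987, 0.163, 0.0, 0.001]
ft_force: [0.1, 0.8, -2.5]
grip_width: 0.626
```

```bash
python3 - <<'E'
from h import *
M=R.from_euler('z',38.3,degrees=True).as_matrix()
t=np.array([.6522,-.0122,.184])+M@[-.0012,-.0009,0];print(t)
plan(t+[0,0,.07],38.3)
E
```

```text
[ 0.65181607 -0.01365003  0.184     ]
t 18.5 p [ 0.3469 -0.2727  0.2657] yaw 18.73 tilt [ 0.03 -0.16] w 0.626 F [ 0.1  0.8 -2.5] q [-0.44, 0.06, 1.05, 2.13, -0.06, 0.98, 0.97]
 turn units [ 0.03  0.01 -3.91]
 shift units now-axes [ 7.439 -2.948  0.223]  after turn [ 7.997 -0.286  0.234]
```

>>> servo_tool([
  [[0.6, -0.25, 0, 0, 0, -0.39], [0.74, -0.26, 0, 0, 0, -0.39], [0.78, -0.24, 0, 0, 0, -0.39], [0.78, -0.21, 0, 0, 0, -0.39], [0.78, -0.18, 0, 0, 0, -0.39], [0.8, -0.15, 0, 0, 0, -0.39], [0.8, -0.12, 0, 0, 0, -0.39], [0.8, -0.09, 0, 0, 0, -0.39], [0.7, -0.06, 0, 0, 0, -0.39], [0.5, -0.03, 0, 0, 0, -0.39], [0, 0, 0, 0, 0, 0]],
])

```text
clock: 19.6
position: [0.643, -0.021, 0.2483]
ee_rot: [0.942, 0.334, -0.004, -0.005]
ft_force: [-0.7, 0.4, -1.4]
grip_width: 0.626
```

```bash
python3 - <<'E'
from h import *
plan([.6518,-.0137,.215],38.3)
E
```

```text
t 19.6 p [ 0.643  -0.021   0.2483] yaw 39.07 tilt [-0.64  0.41] w 0.626 F [-0.7  0.4 -1.4] q [-0.55, 0.59, 0.7, 1.6, -0.41, 1.11, 0.94]
 turn units [-0.14  0.05  0.15]
 shift units now-axes [0.232 0.006 0.666]  after turn [ 0.23  -0.005  0.667]
```

>>> servo_tool([
  [[0.2, 0, 0.25, -0.14, 0.05, 0.15], [0.03, 0, 0.4, 0, 0, 0], [0, 0, 0, 0, 0, 0], [0, 0, 0, 0, 0, 0]],
])

```text
clock: 20.0
position: [0.6505, -0.0147, 0.2085]
ee_rot: [0.945, 0.328, -0.003, -0.001]
ft_force: [0.8, -0.7, -1.7]
grip_width: 0.629
```

```bash
python3 - <<'E'
from h import *
plan([.6518,-.0137,.184],38.3)
E
```

```text
t 20.0 p [ 0.6505 -0.0147  0.2085] yaw 38.24 tilt [-0.41 -0.  ] w 0.629 F [ 0.8 -0.7 -1.7] q [-0.54, 0.65, 0.67, 1.61, -0.45, 1.05, 0.93]
 turn units [-0.05  0.06 -0.01]
 shift units now-axes [0.035 0.002 0.489]  after turn [0.032 0.    0.489]
```

>>> servo_tool([
  [[0.03, 0, 0.2, -0.05, 0.06, 0], [0, 0, 0.2, 0, 0, 0], [0, 0, 0.08, 0, 0, 0], [0, 0, 0, 0, 0, 0]],
])

```text
clock: 20.4
position: [0.6515, -0.0151, 0.1842]
ee_rot: [0.945, 0.327, 0.001, -0.0]
ft_force: [-3.4, 1.7, 5.3]
grip_width: 0.63
```

```bash
python3 - <<'E'
from h import *
plan([.6518,-.0137,.184],38.3)
shot('wrist','w11');crop('w11',[.6522,-.0122,.02],'w11c')
E
```

```text
t 20.4 p [ 0.6515 -0.0151  0.1842] yaw 38.13 tilt [0.09 0.04] w 0.63 F [-3.4  1.7  5.3] q [-0.52, 0.68, 0.65, 1.62, -0.47, 1.0, 0.95]
 turn units [ 0.01 -0.02 -0.03]
 shift units now-axes [ 0.021 -0.019  0.004]  after turn [ 0.021 -0.019  0.004]
crop origin [192 224]
```

View pics/w11c.png

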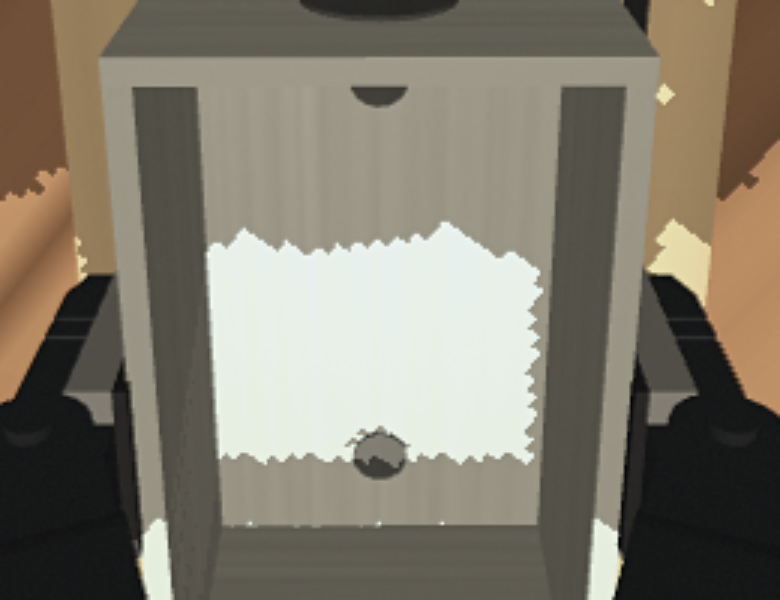

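>>> servo_tool([
  [[0.02, -0.02, 0, 0, 0, -0.03], [0, 0, 0, 0, 0, 0]],
])

```text
clock: 20.65
position: [0.6518, -0.0136, 0.1844]
ee_rot: [0.945, 0.328, 0.001, 0.0]
ft_force: [0.4, 0.5, -2.1]
grip_width: 0.628
```

>>> servo_tool([
  [[0, 0, 0, 0, 0, 0], [0, 0, 0, 0, 0, 0], [0, 0, 0, 0, 0, 0], [0, 0, 0, 0, 0, 0]],
], jaw=0)

```text
clock: 21.05
position: [0.6523, -0.0137, 0.1851]
ee_rot: [0.945, 0.328, 0.002, 0.0]
ft_force: [0.1, -0.1, 0.7]
grip_width: 1.006
```

>>> servo_tool([
  [[0, 0, -0.3, 0, 0, 0], [0, 0, -0.5, 0, 0, 0], [0, 0, -0.7, 0, 0, 0], [0, 0, -0.9, 0, 0, 0], [0, 0, -0.7, 0, 0, 0], [0, 0, -0.3, 0, 0, 0], [0, 0, 0, 0, 0, 0]],
])

```text
clock: 21.75
position: [0.6509, -0.0151, 0.3681]
ee_rot: [0.945, 0.327, 0.003, 0.001]
ft_force: [0.5, -0.6, -1.1]
grip_width: 0.998
```

```bash
python3 - <<'E'
from h import *
plan()
shot('wrist','w12');crop('w12',[.6522,-.0122,.03],'w12c')
E
```

```text
t 21.75 p [ 0.6509 -0.0151  0.3681] yaw 38.18 tilt [0.38 0.  ] w 0.998 F [ 0.5 -0.6 -1.1] q [-0.59, 0.49, 0.76, 1.47, -0.34, 1.31, 0.86]
 turn units [ 0.05 -0.06 -0.  ]
crop origin [189 111]
```

View pics/w12c.png

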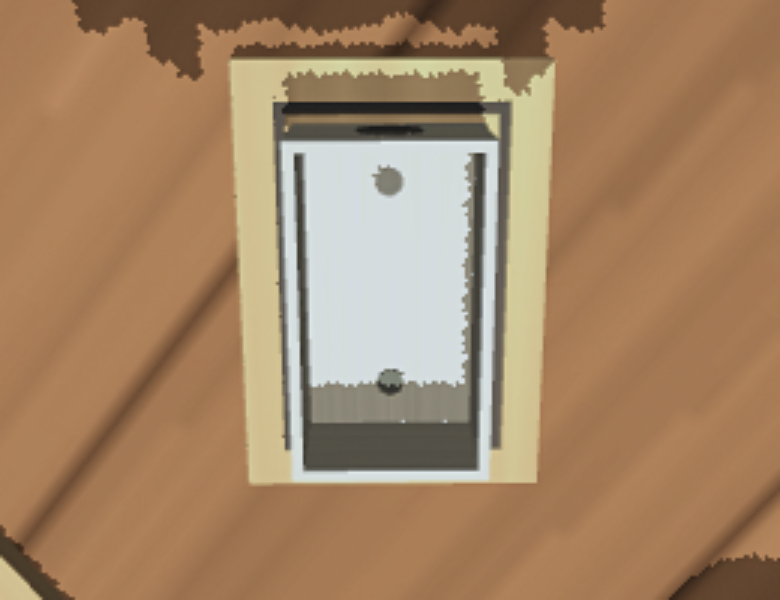

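```bash
python3 - <<'E'
from h import *
a=loc('w12',[189,111],[(279,140),(499,140),(489,482),(293,482)],.05,(.6522,-.0122),38.3);print(a.tolist(),a.mean(0))
a=loc('w12',[189,111],[(231,59),(554,59),(537,484),(249,484)],.01,(.6522,-.0122),38.3);print(a.tolist(),a.mean(0))
plan([.458,-.0915,.30],10)
plan([.458,-.0915,.30],-11)
E
```

```text
[[-28.1, 46.7], [26.4, 46.6], [26.5, -45.9], [-27.3, -45.7]] [-0.625  0.425]
[[-44.2, 63.8], [45.0, 63.6], [45.5, -64.6], [-44.6, -64.2]] [ 0.425 -0.35 ]
t 21.8 p [ 0.6508 -0.0151  0.367 ] yaw 38.17 tilt [ 0.32 -0.  ] w 1.002 F [ 0.2 -0.1  0.5] q [-0.59, 0.49, 0.76, 1.47, -0.34, 1.31, 0.86]
 turn units [ 0.03 -0.06  5.63]
 shift units now-axes [-3.981 -1.186  1.318]  after turn [-4.062  0.835  1.339]
t 21.8 p [ 0.6508 -0.0151  0.367 ] yaw 38.17 tilt [ 0.32 -0.  ] w 1.002 F [ 0.2 -0.1  0.5] q [-0.59, 0.49, 0.76, 1.47, -0.34, 1.31, 0.86]
 turn units [ 0.02 -0.06  9.83]
 shift units now-axes [-3.981 -1.186  1.318]  after turn [-3.493  2.235  1.339]
```

The long box is centred within about 1 mm. Now the flange.

>>> servo_tool([
  [[-0.45, -0.14, 0, 0, 0, 0.95], [-0.58, -0.12, 0, 0, 0, 0.95], [-0.58, -0.06, 0.1, 0, 0, 0.95], [-0.58, 0.0, 0.2, 0, 0, 0.95], [-0.58, 0.06, 0.2, 0, 0, 0.95], [-0.58, 0.12, 0.2, 0, 0, 0.95], [-0.5, 0.18, 0.2, 0, 0, 0.95], [-0.3, 0.2, 0.2, 0, 0, 0.95], [0, 0, 0, 0, 0, 0]],
])

```text
clock: 22.7
position: [0.4454, -0.1071, 0.2991]
ee_rot: [1.0, -0.011, -0.004, -0.0]
ft_force: [0.1, 0.6, -0.0]
grip_width: 1.002
```

```bash
python3 - <<'E'
from h import *
plan([.458,-.0915,.30],0)
shot('wrist','w13')
im,E,k=load('w13');u=proj(E,k,[.458,-.0915,.014])[0].astype(int);print(u)
for v in (120,150):print(circ('w13',blob(gm('w13',60,v),tuple(u),65),.014))
crop('w13',[.458,-.0915,.014],'w13c')
E
```

```text
t 22.7 p [ 0.4454 -0.1071  0.2991] yaw -1.2 tilt [-0.51  0.03] w 1.002 F [ 0.1  0.6 -0. ] q [-0.83, 0.05, 1.01, 2.05, -0.05, 1.07, 0.18]
 turn units [-0.    0.1  -0.24]
 shift units now-axes [ 0.245 -0.318 -0.021]  after turn [ 0.252 -0.313 -0.019]
[339 212]
[458.1 -91.3  61.5  62.1]
[459.1 -94.3  51.9  59.9]
crop origin [209 112]
```

View pics/w13c.png

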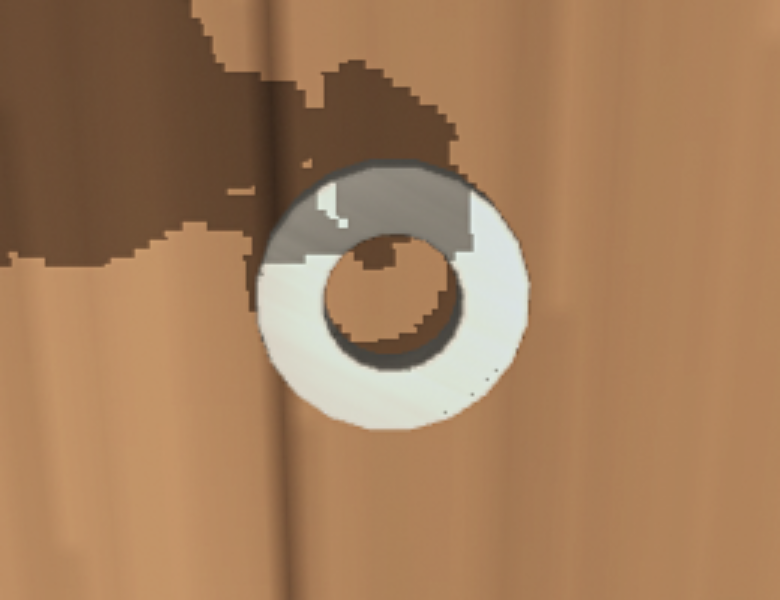

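>>> servo_tool([
  [[0.13, -0.16, 0.3, 0, 0.1, -0.24], [0.12, -0.16, 0.5, 0, 0, 0], [0, 0, 0.6, 0, 0, 0], [0, 0, 0.5, 0, 0, 0], [0, 0, 0, 0, 0, 0], [0, 0, 0, 0, 0, 0]],
])

```text
clock: 23.35
position: [0.4644, -0.0859, 0.202]
ee_rot: [1.0, 0.011, 0.002, 0.001]
ft_force: [0.7, -1.1, 0.4]
grip_width: 0.998
```

```bash
python3 - <<'E'
from h import *
plan([.4575,-.0914,.166],0)
E
```

```text
t 23.35 p [ 0.4644 -0.0859  0.202 ] yaw 1.21 tilt [ 0.2  -0.07] w 0.998 F [ 0.7 -1.1  0.4] q [-0.72, 0.32, 0.91, 2.1, -0.34, 0.86, 0.41]
 turn units [ 0.01 -0.04  0.24]
 shift units now-axes [-0.144  0.106  0.72 ]  after turn [-0.139  0.11   0.72 ]
```

>>> servo_tool([
  [[-0.12, 0.1, 0.3, 0, -0.04, 0.15], [0, 0, 0.25, 0, 0, 0], [0, 0, 0, 0, 0, 0], [0, 0, 0, 0, 0, 0]],
])

```text
clock: 23.75
position: [0.4596, -0.0912, 0.1748]
ee_rot: [1.0, 0.004, 0.002, 0.0]
ft_force: [0.2, -0.2, -0.1]
grip_width: 1.002
```

```bash
python3 - <<'E'
from h import *
plan([.4575,-.0914,.166],0)
E
```

```text
t 23.75 p [ 0.4596 -0.0912  0.1748] yaw 0.51 tilt [ 0.21 -0.02] w 1.002 F [ 0.2 -0.2 -0.1] q [-0.67, 0.38, 0.87, 2.12, -0.4, 0.81, 0.46]
 turn units [ 0.   -0.04  0.1 ]
 shift units now-axes [-0.043  0.004  0.175]  after turn [-0.043  0.004  0.175]
```

>>> servo_tool([
  [[-0.04, 0, 0.12, 0, -0.04, 0.08], [0, 0, 0.08, 0, 0, 0], [0, 0, 0, 0, 0, 0]],
])

```text
clock: 24.05
position: [0.4579, -0.0911, 0.1647]
ee_rot: [1.0, 0.001, 0.001, -0.0]
ft_force: [-0.6, -0.3, -0.6]
grip_width: 0.998
```

```bash
python3 - <<'E'
from h import *
plan([.4575,-.0914,.166],0)
shot('wrist','w14');shot('scene','s14')
im=load('s14')[0];cv2.imwrite('pics/s14c.png',cv2.resize(im[120:280,240:440],None,fx=4,fy=4)[:600])
E
```

```text
t 24.05 p [ 0.4579 -0.0911  0.1647] yaw 0.08 tilt [0.08 0.02] w 0.998 F [-0.6 -0.3 -0.6] q [-0.65, 0.39, 0.85, 2.13, -0.42, 0.79, 0.47]
 turn units [-0.   -0.02  0.02]
 shift units now-axes [-0.008  0.005 -0.025]  after turn [-0.008  0.005 -0.025]
```

View pics/s14c.png

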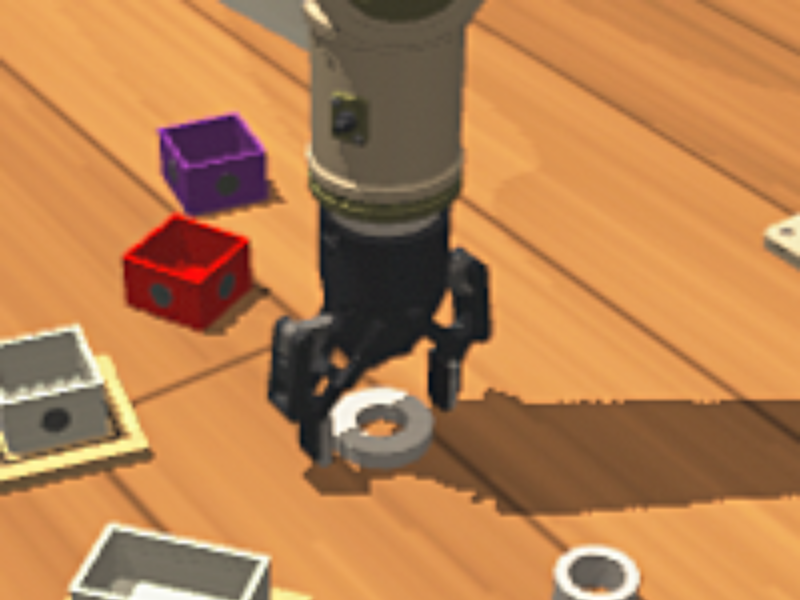

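View pics/w14.png

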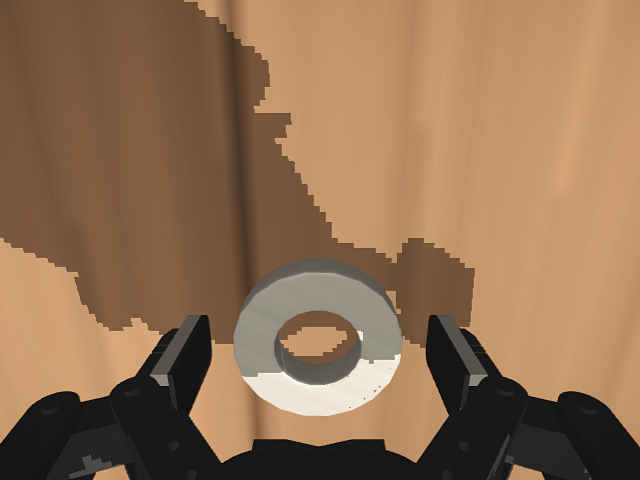

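The flange is between the fingers, centred at (318,337) in the wrist view. The tips are close to the bench, so I'll rise about 3 mm and then grip.

>>> servo_tool([
  [[0, 0, -0.07, 0, 0, 0], [0, 0, 0, 0, 0, 0], [0, 0, 0, 0, 0, 0]],
])

```text
clock: 24.45
position: [0.4583, -0.0912, 0.1693]
ee_rot: [1.0, 0.001, 0.001, -0.0]
ft_force: [-0.8, -0.0, 0.2]
grip_width: 1.003
```

>>> servo_tool([
  [[0, 0, 0, 0, 0, 0], [0, 0, 0, 0, 0, 0], [0, 0, 0, 0, 0, 0], [0, 0, 0, 0, 0, 0], [0, 0, 0, 0, 0, 0], [0, 0, 0, 0, 0, 0]],
], jaw=255, force=50)

```text
clock: 25.05
position: [0.4584, -0.0914, 0.1703]
ee_rot: [1.0, 0.0, 0.001, -0.001]
ft_force: [-0.8, -0.3, 2.5]
grip_width: 0.724
```

```bash
python3 - <<'E'
from h import *
plan([.4575,-.0914,.168],0)
shot('wrist','w15');shot('scene','s15')
im=load('s15')[0];cv2.imwrite('pics/s15c.png',cv2.resize(im[180:260,290:370],None,fx=7,fy=7)[:600])
E
```

```text
t 25.05 p [ 0.4584 -0.0914  0.1703] yaw 0.05 tilt [0.13 0.12] w 0.724 F [-0.8 -0.3  2.5] q [-0.66, 0.38, 0.86, 2.13, -0.41, 0.8, 0.46]
 turn units [-0.02 -0.03  0.01]
 shift units now-axes [-0.017 -0.     0.045]  after turn [-0.017 -0.     0.045]
```

View pics/s15c.png

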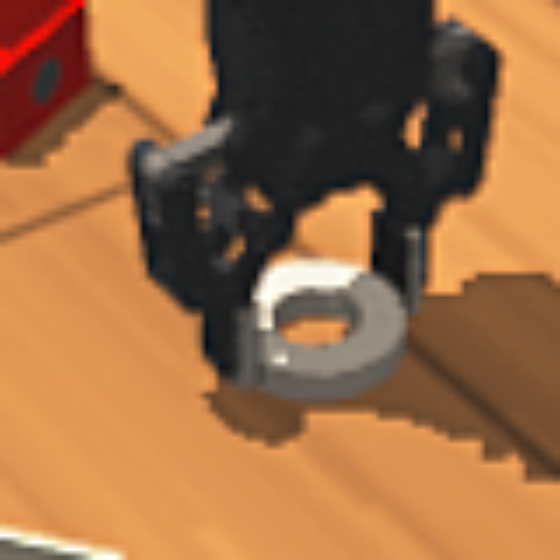

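View pics/w15.png

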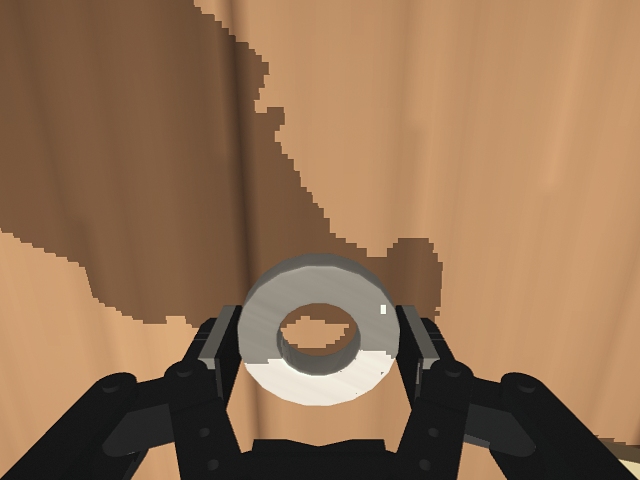

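>>> servo_tool([
  [[0, 0, -0.3, 0, 0, 0], [0, 0, -0.5, 0, 0, 0], [0, 0, -0.6, 0, 0, 0], [0, 0, -0.6, 0, 0, 0], [0, 0, 0, 0, 0, 0]],
])

```text
clock: 25.65
position: [0.4569, -0.0917, 0.2715]
ee_rot: [1.0, 0.0, -0.002, 0.0]
ft_force: [0.6, 0.2, -3.1]
grip_width: 0.728
```

```bash
python3 - <<'E'
from h import *
plan([.3421,.3112,.265],0)
shot('wrist','w16');crop('w16',[.458,-.0914,.014],'w16c')
E
```

```text
t 25.65 p [ 0.4569 -0.0917  0.2715] yaw 0.0 tilt [-0.21 -0.01] w 0.728 F [ 0.6  0.2 -3.1] q [-0.84, 0.15, 1.02, 2.06, -0.15, 1.01, 0.26]
 turn units [0.   0.04 0.  ]
 shift units now-axes [-2.296 -8.059  0.137]  after turn [-2.296 -8.059  0.13 ]
crop origin [190 147]
```

View pics/w16.png

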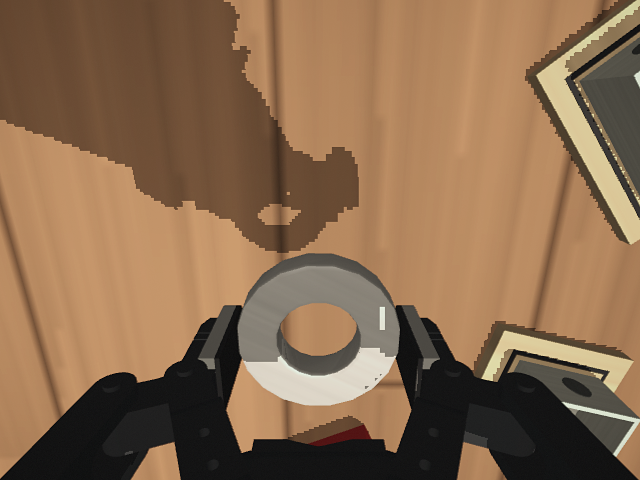

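>>> servo_tool([
  [[-0.15, -0.5, 0, 0, 0, 0], [-0.2, -0.7, 0, 0, 0, 0], [-0.22, -0.78, 0, 0, 0, 0], [-0.22, -0.78, 0, 0, 0, 0], [-0.22, -0.78, 0, 0, 0, 0], [-0.22, -0.78, 0, 0, 0, 0], [-0.22, -0.78, 0, 0, 0, 0], [-0.22, -0.78, 0, 0, 0, 0], [-0.22, -0.78, 0, 0, 0, 0], [-0.22, -0.75, 0, 0, 0, 0], [-0.1, -0.4, 0, 0, 0, 0], [0, 0, 0, 0, 0, 0]],
])

```text
clock: 26.9
position: [0.3339, 0.3126, 0.2553]
ee_rot: [1.0, 0.0, -0.01, 0.005]
ft_force: [0.7, -0.7, -2.3]
grip_width: 0.725
```

```bash
python3 - <<'E'
from h import *
plan([.3421,.3112,.265],0)
E
```

```text
t 26.9 p [0.3339 0.3126 0.2553] yaw 0.03 tilt [-1.19 -0.62] w 0.725 F [ 0.7 -0.7 -2.3] q [-1.41, 0.13, 0.6, 2.08, -0.09, 0.99, -0.76]
 turn units [0.12 0.24 0.01]
 shift units now-axes [ 0.161  0.031 -0.198]  after turn [ 0.165  0.029 -0.195]
```

>>> servo_tool([
  [[0.16, 0.03, 0, 0.12, 0.24, 0], [0, 0, 0, 0, 0, 0], [0, 0, 0, 0, 0, 0]],
])

```text
clock: 27.2
position: [0.3432, 0.3081, 0.2528]
ee_rot: [1.0, -0.001, 0.0, 0.002]
ft_force: [-0.0, 0.7, -2.9]
grip_width: 0.726
```

```bash
python3 - <<'E'
from h import *
plan([.3421,.3112,.183],0)
shot('wrist','w17')
E
```

```text
t 27.2 p [0.3432 0.3081 0.2528] yaw -0.12 tilt [ 0.   -0.22] w 0.726 F [-0.   0.7 -2.9] q [-1.4, 0.13, 0.61, 2.08, -0.09, 0.96, -0.75]
 turn units [ 0.04 -0.   -0.02]
 shift units now-axes [-0.021 -0.067  1.396]  after turn [-0.021 -0.061  1.396]
```

View pics/w17.png

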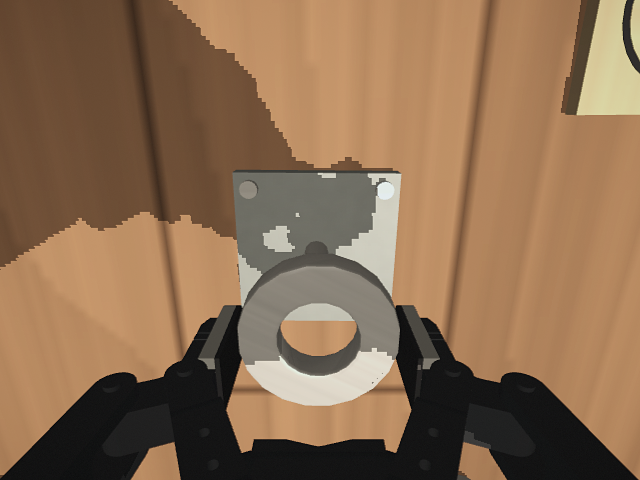

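>>> servo_tool([
  [[-0.02, -0.06, 0.25, 0.04, 0, 0], [0, 0, 0.3, 0, 0, 0], [0, 0, 0, 0, 0, 0]],
])

```text
clock: 27.55
position: [0.3435, 0.3091, 0.2254]
ee_rot: [1.0, -0.003, 0.0, -0.001]
ft_force: [-0.0, -0.6, -2.2]
grip_width: 0.723
```

```bash
python3 - <<'E'
from h import *
plan([.3418,.3112,.180],0)
E
```

```text
t 27.55 p [0.3435 0.3091 0.2254] yaw -0.37 tilt [0.02 0.1 ] w 0.723 F [-0.  -0.6 -2.2] q [-1.38, 0.18, 0.6, 2.1, -0.13, 0.89, -0.72]
 turn units [-0.02 -0.   -0.07]
 shift units now-axes [-0.034 -0.041  0.907]  after turn [-0.034 -0.042  0.907]
```

>>> servo_tool([
  [[-0.04, -0.04, 0.25, 0, 0, 0], [0, 0, 0.3, 0, 0, 0], [0, 0, 0.15, 0, 0, 0], [0, 0, 0, 0, 0, 0]],
])

```text
clock: 27.95
position: [0.342, 0.3109, 0.1896]
ee_rot: [1.0, -0.004, 0.001, -0.002]
ft_force: [0.3, -0.3, -1.7]
grip_width: 0.725
```

```bash
python3 - <<'E'
from h import *
plan([.3418,.3112,.180],0)
shot('wrist','w18')
E
```

```text
t 27.95 p [0.342  0.3109 0.1896] yaw -0.48 tilt [0.06 0.22] w 0.725 F [ 0.3 -0.3 -1.7] q [-1.36, 0.26, 0.58, 2.12, -0.19, 0.81, -0.67]
 turn units [-0.04 -0.01 -0.1 ]
 shift units now-axes [-0.004 -0.005  0.193]  after turn [-0.004 -0.005  0.193]
```

View pics/w18.png

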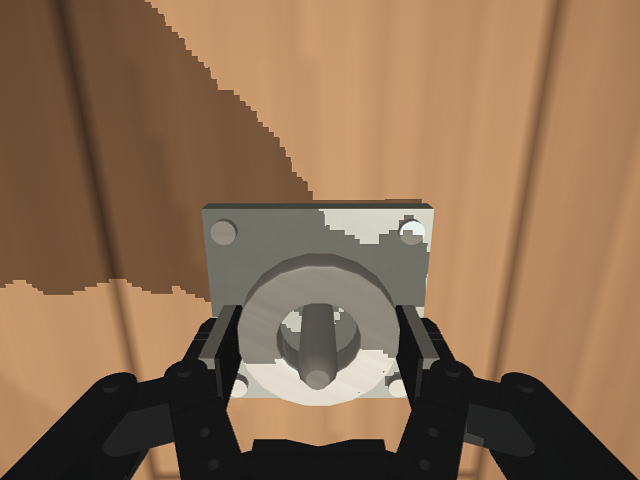

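The stud is well inside the bore: tip at (318,380), bore centre at (319,345). Lower to the plate and release.

>>> servo_tool([
  [[0, 0, 0.12, 0, 0, -0.1], [0, 0, 0.08, 0, 0, 0], [0, 0, 0.03, 0, 0, 0], [0, 0, 0, 0, 0, 0]],
])

```text
clock: 28.4
position: [0.343, 0.3117, 0.1804]
ee_rot: [1.0, 0.0, 0.001, -0.003]
ft_force: [0.2, -0.1, -1.4]
grip_width: 0.725
```

```bash
python3 - <<'E'
from h import *
plan([.3418,.3112,.180],0)
E
```

```text
t 28.4 p [0.343  0.3117 0.1804] yaw 0.05 tilt [0.06 0.39] w 0.725 F [ 0.2 -0.1 -1.4] q [-1.35, 0.28, 0.57, 2.12, -0.21, 0.79, -0.65]
 turn units [-0.08 -0.01  0.01]
 shift units now-axes [-0.024  0.01   0.008]  after turn [-0.024  0.01   0.008]
```

>>> servo_tool([
  [[-0.02, 0, 0.02, -0.06, 0, 0], [0, 0, 0.03, 0, 0, 0], [0, 0, 0, 0, 0, 0]],
])

```text
clock: 28.7
position: [0.3431, 0.3123, 0.1805]
ee_rot: [1.0, 0.0, 0.001, -0.002]
ft_force: [0.3, -0.9, -2.6]
grip_width: 0.726
```

>>> servo_tool([
  [[0, 0, 0, 0, 0, 0], [0, 0, 0, 0, 0, 0], [0, 0, 0, 0, 0, 0], [0, 0, 0, 0, 0, 0]],
], jaw=0)

```text
clock: 29.1
position: [0.3433, 0.3128, 0.1807]
ee_rot: [1.0, 0.0, 0.001, -0.002]
ft_force: [1.0, -0.5, 0.9]
grip_width: 1.001
```

>>> servo_tool([
  [[0, 0, -0.3, 0, 0, 0], [0, 0, -0.5, 0, 0, 0], [0, 0, -0.7, 0, 0, 0], [0, 0, -0.8, 0, 0, 0], [0, 0, -0.4, 0, 0, 0], [0, 0, 0, 0, 0, 0]],
])

```text
clock: 29.7
position: [0.3426, 0.3118, 0.3195]
ee_rot: [1.0, -0.0, 0.001, -0.001]
ft_force: [-0.7, 0.3, 0.2]
grip_width: 1.0
```

```bash
python3 - <<'E'
from h import *
plan([.4485,.0973,.30],0)
shot('wrist','w19');crop('w19',[.342,.311,.02],'w19c')
E
```

```text
t 29.7 p [0.3426 0.3118 0.3195] yaw -0.0 tilt [0.12 0.09] w 1.0 F [-0.7  0.3  0.2] q [-1.44, 0.03, 0.62, 2.01, -0.02, 1.11, -0.81]
 turn units [-0.02 -0.02 -0.  ]
 shift units now-axes [2.116 4.29  0.387]  after turn [2.117 4.289 0.389]
crop origin [186 130]
```

View pics/w19c.png

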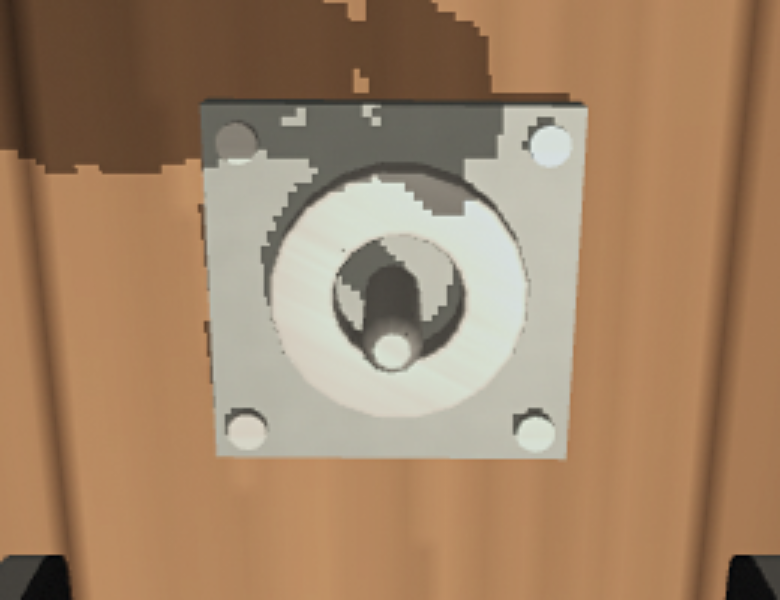

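The flange lies flat around the stud. Now the collar.

>>> servo_tool([
  [[0.2, 0.4, 0, 0, 0, 0], [0.34, 0.68, 0, 0, 0, 0], [0.34, 0.68, 0, 0, 0, 0], [0.34, 0.68, 0.1, 0, 0, 0], [0.34, 0.68, 0.1, 0, 0, 0], [0.34, 0.68, 0.1, 0, 0, 0], [0.2, 0.4, 0.1, 0, 0, 0], [0, 0, 0, 0, 0, 0]],
])

```text
clock: 30.55
position: [0.4477, 0.0938, 0.2889]
ee_rot: [1.0, 0.002, -0.002, 0.004]
ft_force: [0.1, -0.3, -0.4]
grip_width: 1.0
```

```bash
python3 - <<'E'
from h import *
shot('wrist','w20');plan([.4485,.0973,.17],0)
im,E,k=load('w20');u=proj(E,k,[.4485,.0973,.026])[0].astype(int);print(u)
for v in (110,150):print(circ('w20',blob(gm('w20',60,v),tuple(u),50),.026))
crop('w20',[.4485,.0973,.014],'w20c')
E
```

```text
t 30.6 p [0.4472 0.0951 0.289 ] yaw 0.32 tilt [-0.29 -0.45] w 1.0 F [-0.6  0.1 -0.4] q [-1.16, 0.06, 0.89, 2.06, -0.05, 1.05, -0.24]
 turn units [0.09 0.06 0.06]
 shift units now-axes [ 0.038 -0.063  2.379]  after turn [ 0.025 -0.045  2.38 ]
[320 237]
[448.6  97.4  43.7  44.1]
[448.2  95.8  39.9  44.5]
crop origin [190 131]
```

View pics/w20c.png

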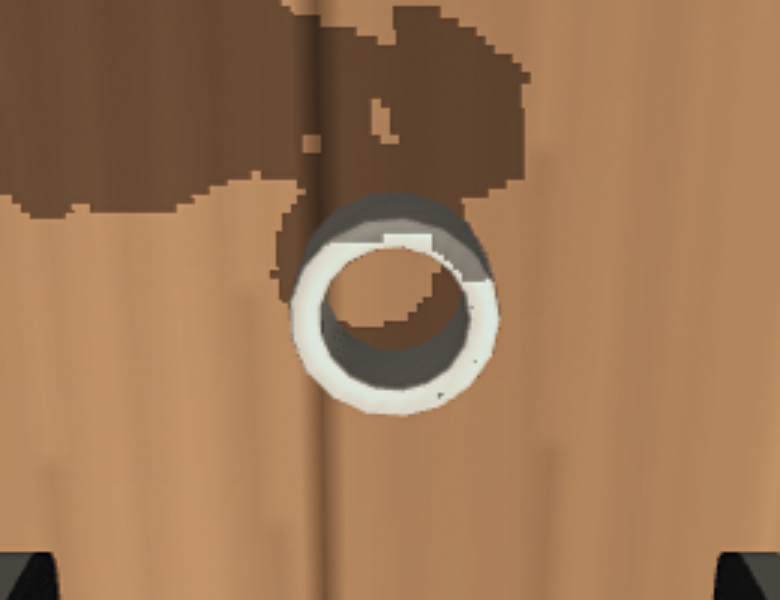

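>>> servo_tool([
  [[0.03, -0.05, 0.3, 0.09, 0.06, 0.06], [0, 0, 0.5, 0, 0, 0], [0, 0, 0.6, 0, 0, 0], [0, 0, 0.4, 0, 0, 0], [0, 0, 0, 0, 0, 0], [0, 0, 0, 0, 0, 0]],
])

```text
clock: 31.2
position: [0.4456, 0.1038, 0.1933]
ee_rot: [1.0, 0.004, -0.002, 0.001]
ft_force: [0.0, 0.3, 0.0]
grip_width: 1.002
```

```bash
python3 - <<'E'
from h import *
plan([.4482,.0973,.177],0)
E
```

```text
t 31.2 p [0.4456 0.1038 0.1933] yaw 0.41 tilt [-0.22 -0.06] w 1.002 F [0.  0.3 0. ] q [-1.08, 0.29, 0.83, 2.14, -0.28, 0.83, -0.06]
 turn units [0.01 0.04 0.08]
 shift units now-axes [0.053 0.129 0.326]  after turn [0.053 0.129 0.326]
```

>>> servo_tool([
  [[0.05, 0.13, 0.2, 0, 0.04, 0.08], [0, 0, 0.12, 0, 0, 0], [0, 0, 0, 0, 0, 0], [0, 0, 0, 0, 0, 0]],
])

```text
clock: 31.6
position: [0.4489, 0.098, 0.1781]
ee_rot: [1.0, 0.001, 0.001, -0.001]
ft_force: [0.2, -0.8, 0.5]
grip_width: 0.997
```

```bash
python3 - <<'E'
from h import *
plan([.4482,.0973,.177],0)
E
```

```text
t 31.6 p [0.4489 0.098  0.1781] yaw 0.06 tilt [0.15 0.09] w 0.997 F [ 0.2 -0.8  0.5] q [-1.04, 0.32, 0.81, 2.14, -0.33, 0.8, -0.02]
 turn units [-0.02 -0.03  0.01]
 shift units now-axes [-0.014  0.014  0.022]  after turn [-0.014  0.014  0.023]
```

>>> servo_tool([
  [[0, 0, 0, 0, 0, 0], [0, 0, 0, 0, 0, 0], [0, 0, 0, 0, 0, 0], [0, 0, 0, 0, 0, 0], [0, 0, 0, 0, 0, 0], [0, 0, 0, 0, 0, 0], [0, 0, 0, 0, 0, 0], [0, 0, 0, 0, 0, 0]],
], jaw=255, force=50)

```text
clock: 32.4
position: [0.4491, 0.0981, 0.1794]
ee_rot: [1.0, 0.001, 0.002, -0.002]
ft_force: [0.6, 0.3, -0.1]
grip_width: 0.524
```

```bash
python3 - <<'E'
from h import *
plan([.4482,.0973,.177],0)
E
```

```text
t 32.4 p [0.4491 0.0981 0.1794] yaw 0.06 tilt [0.18 0.18] w 0.524 F [ 0.6  0.3 -0.1] q [-1.04, 0.32, 0.81, 2.14, -0.33, 0.8, -0.02]
 turn units [-0.04 -0.04  0.01]
 shift units now-axes [-0.019  0.017  0.047]  after turn [-0.019  0.017  0.047]
```

>>> servo_tool([
  [[0, 0, -0.3, 0, 0, 0], [0, 0, -0.5, 0, 0, 0], [0, 0, -0.6, 0, 0, 0], [0, 0, -0.6, 0, 0, 0], [0, 0, 0, 0, 0, 0]],
])

```text
clock: 32.9
position: [0.4484, 0.0973, 0.2816]
ee_rot: [1.0, -0.0, 0.0, -0.0]
ft_force: [-0.8, 0.4, -2.3]
grip_width: 0.52
```

```bash
python3 - <<'E'
from h import *
plan([.3421,.3115,.28],0)
shot('wrist','w21')
E
```

```text
t 32.9 p [0.4484 0.0973 0.2816] yaw -0.01 tilt [0.04 0.  ] w 0.52 F [-0.8  0.4 -2.3] q [-1.18, 0.08, 0.92, 2.07, -0.08, 1.02, -0.23]
 turn units [-0.   -0.01 -0.  ]
 shift units now-axes [-2.126 -4.283  0.031]  after turn [-2.126 -4.283  0.032]
```

View pics/w21.png

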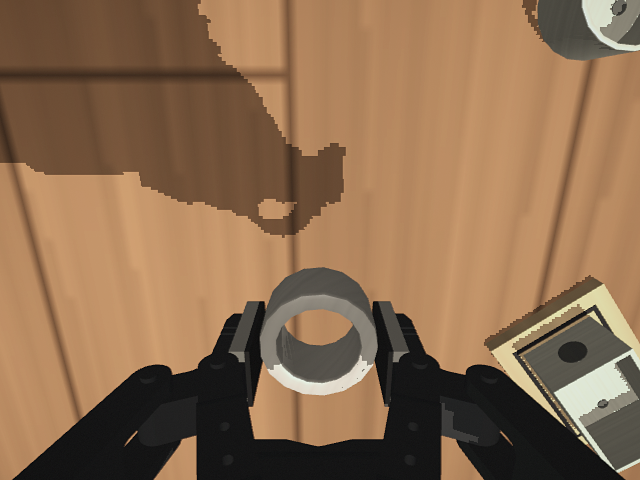

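The collar is held upright at (318,340). I'll carry it to the stud.

>>> servo_tool([
  [[-0.2, -0.4, 0, 0, 0, 0], [-0.33, -0.67, 0, 0, 0, 0], [-0.34, -0.68, 0, 0, 0, 0], [-0.34, -0.68, 0, 0, 0, 0], [-0.34, -0.68, 0, 0, 0, 0], [-0.34, -0.68, 0, 0, 0, 0], [-0.25, -0.5, 0, 0, 0, 0], [0, 0, 0, 0, 0, 0], [0, 0, 0, 0, 0, 0]],
])

```text
clock: 33.85
position: [0.3329, 0.318, 0.2693]
ee_rot: [1.0, -0.0, -0.005, 0.005]
ft_force: [0.1, -0.7, -1.3]
grip_width: 0.519
```

```bash
python3 - <<'E'
from h import *
plan([.3421,.3115,.25],0)
E
```

```text
t 33.85 p [0.3329 0.318  0.2693] yaw -0.05 tilt [-0.55 -0.56] w 0.519 F [ 0.1 -0.7 -1.3] q [-1.5, 0.11, 0.68, 2.06, -0.08, 1.01, -0.78]
 turn units [ 0.11  0.11 -0.01]
 shift units now-axes [0.187 0.125 0.385]  after turn [0.184 0.129 0.386]
```

>>> servo_tool([
  [[0.18, 0.13, 0, 0.11, 0.11, 0], [0, 0, 0.1, 0, 0, 0], [0, 0, 0, 0, 0, 0], [0, 0, 0, 0, 0, 0]],
])

```text
clock: 34.25
position: [0.3441, 0.3075, 0.2621]
ee_rot: [1.0, -0.003, -0.0, 0.001]
ft_force: [-0.5, -0.3, -0.9]
grip_width: 0.52
```

```bash
python3 - <<'E'
from h import *
plan([.3419,.3112,.2034],0)
E
```

```text
t 34.25 p [0.3441 0.3075 0.2621] yaw -0.34 tilt [-0.02 -0.11] w 0.52 F [-0.5 -0.3 -0.9] q [-1.48, 0.12, 0.69, 2.07, -0.09, 0.98, -0.75]
 turn units [ 0.02  0.   -0.07]
 shift units now-axes [-0.045 -0.075  1.175]  after turn [-0.045 -0.073  1.175]
```

>>> servo_tool([
  [[-0.04, -0.07, 0.1, 0, 0, 0], [0, 0, 0.2, 0, 0, 0], [0, 0, 0.2, 0, 0, 0], [0, 0, 0, 0, 0, 0]],
])

```text
clock: 34.65
position: [0.3419, 0.311, 0.2349]
ee_rot: [1.0, -0.003, -0.0, 0.001]
ft_force: [-0.2, -0.2, -1.5]
grip_width: 0.523
```

```bash
python3 - <<'E'
from h import *
plan([.3419,.3112,.2034],0)
shot('wrist','w22')
E
```

```text
t 34.65 p [0.3419 0.311  0.2349] yaw -0.37 tilt [-0.04 -0.07] w 0.523 F [-0.2 -0.2 -1.5] q [-1.47, 0.17, 0.68, 2.09, -0.14, 0.92, -0.72]
 turn units [ 0.01  0.01 -0.07]
 shift units now-axes [-0.001 -0.005  0.63 ]  after turn [-0.001 -0.004  0.63 ]
```

View pics/w22.png

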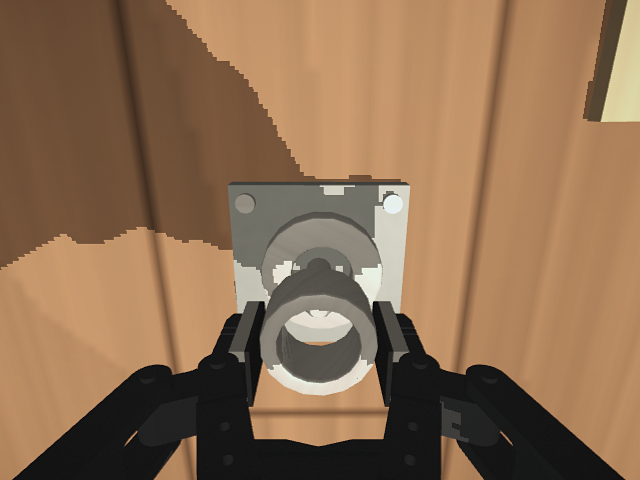

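Aligned in x, with both flange and collar near column 319. Lower.

>>> servo_tool([
  [[0, 0, 0.2, 0, 0, 0], [0, 0, 0.25, 0, 0, 0], [0, 0, 0.12, 0, 0, 0], [0, 0, 0, 0, 0, 0]],
])

```text
clock: 35.1
position: [0.3421, 0.3112, 0.2043]
ee_rot: [1.0, -0.003, -0.0, 0.001]
ft_force: [-0.6, -0.6, -1.1]
grip_width: 0.516
```

```bash
python3 - <<'E'
from h import *
plan([.3419,.3112,.2034],0)
shot('wrist','w23')
E
```

```text
t 35.1 p [0.3421 0.3112 0.2043] yaw -0.36 tilt [-0.01 -0.06] w 0.516 F [-0.6 -0.6 -1.1] q [-1.44, 0.24, 0.66, 2.11, -0.19, 0.85, -0.67]
 turn units [ 0.01  0.   -0.07]
 shift units now-axes [-0.004 -0.     0.018]  after turn [-0.004 -0.     0.018]
```

View pics/w23.png

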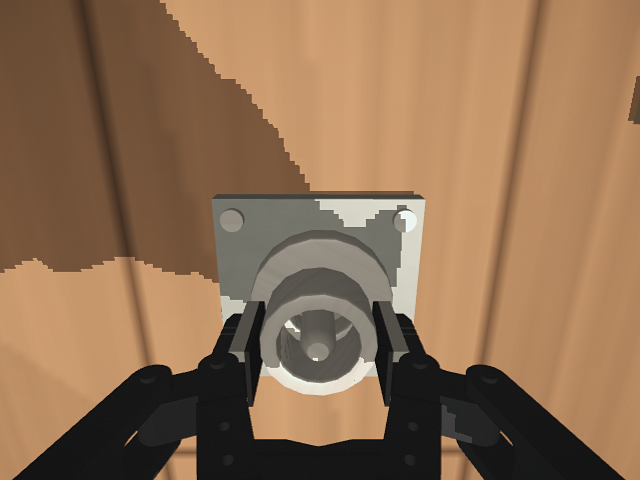

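The stud is inside the collar bore, with its tip at (318,350). I'll touch down and release.

>>> servo_tool([
  [[0, 0, 0.03, 0, 0, 0], [0, 0, 0.03, 0, 0, 0], [0, 0, 0, 0, 0, 0]],
])

```text
clock: 35.45
position: [0.3429, 0.3114, 0.2037]
ee_rot: [1.0, -0.003, -0.001, -0.0]
ft_force: [0.4, -0.3, -0.8]
grip_width: 0.524
```

>>> servo_tool([
  [[0, 0, 0, 0, 0, 0], [0, 0, 0, 0, 0, 0], [0, 0, 0, 0, 0, 0], [0, 0, 0, 0, 0, 0], [0, 0, 0, 0, 0, 0]],
], jaw=0)

```text
clock: 35.95
position: [0.3433, 0.3119, 0.2046]
ee_rot: [1.0, -0.003, -0.0, -0.001]
ft_force: [0.1, 0.6, -0.3]
grip_width: 1.002
```

>>> servo_tool([
  [[0, 0, -0.3, 0, 0, 0], [0, 0, -0.5, 0, 0, 0], [0, 0, -0.7, 0, 0, 0], [0, 0, -0.7, 0, 0, 0], [0, 0, -0.2, 0, 0, 0], [0, 0, 0, 0, 0, 0]],
])

```text
clock: 36.55
position: [0.3429, 0.3111, 0.3278]
ee_rot: [1.0, -0.004, -0.0, 0.0]
ft_force: [0.2, 0.5, -0.9]
grip_width: 0.998
```

```bash
python3 - <<'E'
from h import *
plan([.605,.2397,.33],0)
shot('wrist','w24');crop('w24',[.342,.311,.03],'w24c')
E
```

```text
t 36.55 p [0.3429 0.3111 0.3278] yaw -0.41 tilt [-0.04 -0.03] w 0.998 F [ 0.2  0.5 -0.9] q [-1.52, 0.01, 0.7, 2.0, -0.01, 1.13, -0.82]
 turn units [ 0.01  0.01 -0.08]
 shift units now-axes [ 5.251  1.391 -0.048]  after turn [ 5.241  1.429 -0.045]
crop origin [186 129]
```

View pics/w24c.png

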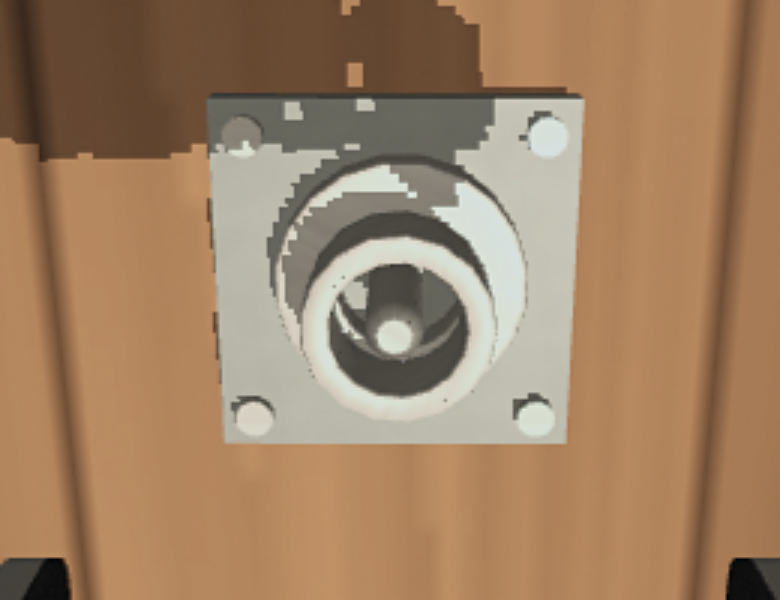

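The collar sits on the flange around the stud. Now the round box.

>>> servo_tool([
  [[0.5, 0.14, 0, 0, 0, -1], [0.56, 0.2, 0, 0, 0, -1], [0.54, 0.26, 0, 0, 0, -1], [0.51, 0.31, 0, 0, 0, -1], [0.48, 0.36, 0, 0, 0, -1], [0.44, 0.41, 0, 0, 0, -1], [0.4, 0.45, 0, 0, 0, -1], [0.35, 0.49, 0, 0, 0, -1], [0.25, 0.42, 0, 0, 0, -1], [0, 0, 0, 0, 0, 0]],
])

```text
clock: 37.6
position: [0.5977, 0.2323, 0.3055]
ee_rot: [0.918, 0.397, -0.012, 0.004]
ft_force: [0.0, -1.0, 0.4]
grip_width: 1.0
```

```bash
python3 - <<'E'
from h import *
shot('wrist','w25');plan([.605,.2397,.17],45)
im,E,k=load('w25');u=proj(E,k,[.605,.2397,.04])[0].astype(int);print(u)
for v in (130,150,180):print(circ('w25',blob(gm('w25',60,v),tuple(u),55),.04))
E
```

```text
t 37.65 p [0.5965 0.2331 0.3051] yaw 46.63 tilt [-1.14 -0.99] w 0.996 F [-0.9 -0.4 -0.3] q [-0.94, 0.51, 0.68, 1.56, -0.32, 1.21, 0.61]
 turn units [-0.02  0.3   0.32]
 shift units now-axes [0.284 0.04  2.696]  after turn [0.214 0.027 2.703]
[344 244]
[605.1 239.7  60.4  60.7]
[605.1 239.7  60.3  60.7]
[605.2 239.7  60.2  60.5]
```

View pics/w25.png

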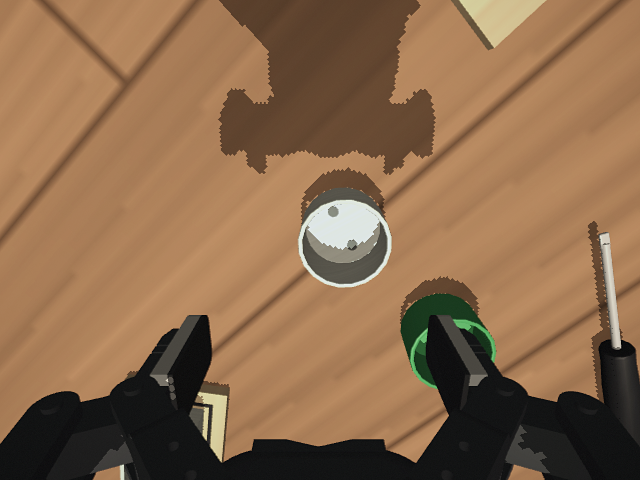

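>>> servo_tool([
  [[0.2, 0.03, 0.2, 0, 0.3, 0.32], [0.03, 0, 0.5, 0, 0, 0], [0, 0, 0.6, 0, 0, 0], [0, 0, 0.5, 0, 0, 0], [0, 0, 0, 0, 0, 0], [0, 0, 0, 0, 0, 0]],
])

```text
clock: 38.25
position: [0.5998, 0.2434, 0.2062]
ee_rot: [0.925, 0.38, -0.004, -0.002]
ft_force: [-0.1, 0.0, 0.1]
grip_width: 0.998
```

```bash
python3 - <<'E'
from h import *
M=R.from_euler('z',45,degrees=True).as_matrix()
plan(np.array([.6051,.2397,.172])+M@[-.0006,0,0],45)
E
```

```text
t 38.25 p [0.5998 0.2434 0.2062] yaw 44.63 tilt [-0.52  0.  ] w 0.998 F [-0.1  0.   0.1] q [-0.91, 0.63, 0.62, 1.62, -0.41, 1.04, 0.62]
 turn units [-0.07  0.07 -0.07]
 shift units now-axes [0.016 0.131 0.683]  after turn [0.011 0.127 0.683]
```

>>> servo_tool([
  [[0.01, 0.13, 0.3, -0.07, 0.07, -0.07], [0, 0, 0.3, 0, 0, 0], [0, 0, 0.08, 0, 0, 0], [0, 0, 0, 0, 0, 0]],
])

```text
clock: 38.65
position: [0.6045, 0.241, 0.1745]
ee_rot: [0.924, 0.383, 0.002, -0.001]
ft_force: [0.1, -0.6, 0.3]
grip_width: 0.999
```

```bash
python3 - <<'E'
from h import *
M=R.from_euler('z',45,degrees=True).as_matrix()
plan(np.array([.6051,.2397,.172])+M@[-.0006,0,0],45)
E
```

```text
t 38.65 p [0.6045 0.241  0.1745] yaw 44.98 tilt [0.14 0.16] w 0.999 F [ 0.1 -0.6  0.3] q [-0.89, 0.67, 0.6, 1.63, -0.44, 0.98, 0.64]
 turn units [-0.   -0.04 -0.  ]
 shift units now-axes [-0.023  0.027  0.05 ]  after turn [-0.022  0.027  0.05 ]
```

>>> servo_tool([
  [[-0.02, 0.03, 0.05, 0, 0, 0], [0, 0, 0, 0, 0, 0]],
])

```text
clock: 38.85
position: [0.6051, 0.2395, 0.1731]
ee_rot: [0.924, 0.383, 0.002, -0.001]
ft_force: [-1.1, 0.4, -0.4]
grip_width: 0.999
```

>>> servo_tool([
  [[0, 0, 0, 0, 0, 0], [0, 0, 0, 0, 0, 0], [0, 0, 0, 0, 0, 0], [0, 0, 0, 0, 0, 0], [0, 0, 0, 0, 0, 0], [0, 0, 0, 0, 0, 0], [0, 0, 0, 0, 0, 0]],
], jaw=255, force=45)

```text
clock: 39.55
position: [0.6053, 0.2396, 0.1743]
ee_rot: [0.924, 0.382, 0.003, -0.001]
ft_force: [-0.2, 0.5, 0.4]
grip_width: 0.723
```

```bash
python3 - <<'E'
from h import *
M=R.from_euler('z',45,degrees=True).as_matrix()
plan(np.array([.6051,.2397,.172])+M@[-.0006,0,0],45)
E
```

```text
t 39.55 p [0.6053 0.2396 0.1743] yaw 44.97 tilt [0.24 0.25] w 0.723 F [-0.2  0.5  0.4] q [-0.89, 0.67, 0.6, 1.63, -0.44, 0.97, 0.65]
 turn units [-0.   -0.07 -0.01]
 shift units now-axes [-0.015 -0.004  0.046]  after turn [-0.014 -0.004  0.047]
```

>>> servo_tool([
  [[0, 0, -0.3, 0, 0, 0], [0, 0, -0.5, 0, 0, 0], [0, 0, -0.5, 0, 0, 0], [0, 0, -0.3, 0, 0, 0], [0, 0, 0, 0, 0, 0]],
])

```text
clock: 40.05
position: [0.605, 0.2389, 0.2599]
ee_rot: [0.924, 0.382, 0.003, -0.001]
ft_force: [-0.2, 0.4, -0.6]
grip_width: 0.72
```

```bash
python3 - <<'E'
from h import *
plan([.5292,.438,.24],45)
E
```

```text
t 40.05 p [0.605  0.2389 0.2599] yaw 44.94 tilt [0.24 0.23] w 0.72 F [-0.2  0.4 -0.6] q [-0.93, 0.57, 0.66, 1.58, -0.38, 1.11, 0.6]
 turn units [ 0.   -0.07 -0.01]
 shift units now-axes [ 1.737 -3.889  0.408]  after turn [ 1.744 -3.887  0.399]
```

>>> servo_tool([
  [[0.18, -0.4, 0, 0, 0, 0], [0.27, -0.6, 0, 0, 0, 0], [0.28, -0.62, 0, 0, 0, 0], [0.28, -0.62, 0, 0, 0, 0], [0.28, -0.62, 0, 0, 0, 0], [0.28, -0.62, 0, 0, 0, 0], [0.18, -0.4, 0, 0, 0, 0], [0, 0, 0, 0, 0, 0]],
])

```text
clock: 40.85
position: [0.5261, 0.4437, 0.2548]
ee_rot: [0.925, 0.381, 0.0, -0.0]
ft_force: [-0.5, 0.3, -1.8]
grip_width: 0.723
```

```bash
python3 - <<'E'
from h import *
plan([.5292,.438,.21],45)
E
```

```text
t 40.85 p [0.5261 0.4437 0.2548] yaw 44.73 tilt [-0.01  0.04] w 0.723 F [-0.5  0.3 -1.8] q [-1.18, 0.65, 0.61, 1.47, -0.39, 1.15, 0.27]
 turn units [-0.01 -0.   -0.05]
 shift units now-axes [-0.037  0.125  0.896]  after turn [-0.038  0.125  0.896]
```

>>> servo_tool([
  [[-0.04, 0.12, 0.3, 0, 0, -0.05], [0, 0, 0.4, 0, 0, 0], [0, 0, 0.2, 0, 0, 0], [0, 0, 0, 0, 0, 0]],
])

```text
clock: 41.25
position: [0.53, 0.4336, 0.2038]
ee_rot: [0.924, 0.382, -0.001, 0.001]
ft_force: [-0.1, -0.3, -1.0]
grip_width: 0.724
```

```bash
python3 - <<'E'
from h import *
plan([.5292,.438,.1843],45)
E
```

```text
t 41.25 p [0.53   0.4336 0.2038] yaw 44.87 tilt [-0.09 -0.2 ] w 0.724 F [-0.1 -0.3 -1. ] q [-1.16, 0.7, 0.59, 1.51, -0.41, 1.07, 0.31]
 turn units [ 0.02  0.04 -0.03]
 shift units now-axes [ 0.052 -0.075  0.39 ]  after turn [ 0.051 -0.075  0.39 ]
```

>>> servo_tool([
  [[0.05, -0.07, 0.12, 0, 0.04, 0], [0, 0, 0.08, 0, 0, 0], [0, 0, 0, 0, 0, 0], [0, 0, 0, 0, 0, 0]],
])

```text
clock: 41.65
position: [0.5307, 0.4364, 0.1937]
ee_rot: [0.925, 0.38, 0.001, 0.001]
ft_force: [-0.6, -0.4, -0.7]
grip_width: 0.722
```

```bash
python3 - <<'E'
from h import *
plan([.5292,.438,.1843],45)
E
```

```text
t 41.65 p [0.5307 0.4364 0.1937] yaw 44.72 tilt [ 0.12 -0.05] w 0.722 F [-0.6 -0.4 -0.7] q [-1.16, 0.71, 0.58, 1.51, -0.42, 1.05, 0.3]
 turn units [ 0.02 -0.01 -0.06]
 shift units now-axes [ 0.001 -0.045  0.188]  after turn [ 0.002 -0.044  0.189]
```

>>> servo_tool([
  [[0, -0.05, 0.12, 0, 0, 0], [0, 0, 0.06, 0, 0, 0], [0, 0, 0.03, 0, 0, 0], [0, 0, 0, 0, 0, 0]],
])

```text
clock: 42.05
position: [0.5294, 0.4385, 0.1845]
ee_rot: [0.925, 0.381, 0.002, 0.0]
ft_force: [0.6, -0.3, -1.7]
grip_width: 0.723
```

```bash
python3 - <<'E'
from h import *
plan([.5292,.438,.1843],45)
E
```

```text
t 42.05 p [0.5294 0.4385 0.1845] yaw 44.74 tilt [0.22 0.04] w 0.723 F [ 0.6 -0.3 -1.7] q [-1.16, 0.72, 0.57, 1.51, -0.43, 1.03, 0.31]
 turn units [ 0.02 -0.04 -0.05]
 shift units now-axes [-0.009  0.005  0.003]  after turn [-0.009  0.005  0.003]
```

>>> servo_tool([
  [[0, 0, 0.03, 0, 0, 0], [0, 0, 0, 0, 0, 0]],
])

```text
clock: 42.25
position: [0.5296, 0.4385, 0.1846]
ee_rot: [0.925, 0.381, 0.002, 0.0]
ft_force: [0.2, 0.2, -0.8]
grip_width: 0.724
```

>>> servo_tool([
  [[0, 0, 0, 0, 0, 0], [0, 0, 0, 0, 0, 0], [0, 0, 0, 0, 0, 0], [0, 0, 0, 0, 0, 0]],
], jaw=0)

```text
clock: 42.65
position: [0.5296, 0.4388, 0.1845]
ee_rot: [0.925, 0.381, 0.002, -0.0]
ft_force: [-1.4, -0.2, -0.9]
grip_width: 1.002
```

>>> servo_tool([
  [[0, 0, -0.3, 0, 0, 0], [0, 0, -0.5, 0, 0, 0], [0, 0, -0.7, 0, 0, 0], [0, 0, -0.8, 0, 0, 0], [0, 0, -0.8, 0, 0, 0], [0, 0, -0.5, 0, 0, 0], [0, 0, 0, 0, 0, 0]],
])

```text
clock: 43.35
position: [0.5288, 0.4372, 0.3772]
ee_rot: [0.925, 0.38, 0.003, 0.0]
ft_force: [0.4, -0.5, -0.1]
grip_width: 1.004
```

```bash
python3 - <<'E'
from h import *
shot('wrist','w26');plan([.5292,.438,.1843],45)
im,E,k=load('w26');P=[.5296,.4384,.05];u=proj(E,k,P)[0].astype(int);print(u)
for v in (150,180,200):print(circ('w26',blob(gm('w26',45,v),tuple(u),55),.05))
ye=plate('w26',tuple(u),75);print(rect('w26',ye[0],.01))
crop('w26',[.5296,.4384,.03],'w26c')
E
```

```text
t 43.4 p [0.5286 0.4371 0.3756] yaw 44.65 tilt [0.27 0.06] w 1.0 F [ 0.1 -0.3  0.5] q [-1.2, 0.54, 0.66, 1.35, -0.33, 1.35, 0.24]
 turn units [ 0.03 -0.05 -0.07]
 shift units now-axes [ 0.005 -0.014  3.826]  after turn [ 0.02  -0.004  3.826]
[317 216]
[530.3 438.9  60.1  60.5]
[530.3 438.9  60.   60.2]
[530.4 438.8  59.8  60.1]
[529.7 438.3 100.4 100.  -89.6]
crop origin [187 110]
```

View pics/w26c.png

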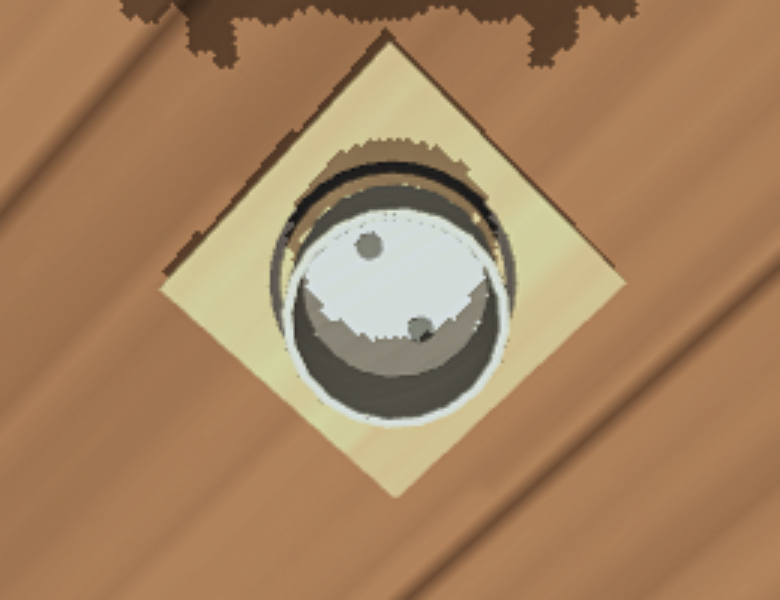

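The round box is centred within 0.9 mm. I'll do an overall check before handing in.

```bash
python3 - <<'E'
from h import *
shot('scene','s27');shot('top','t27')
E
```

```text
(no output)
```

View pics/s27.png

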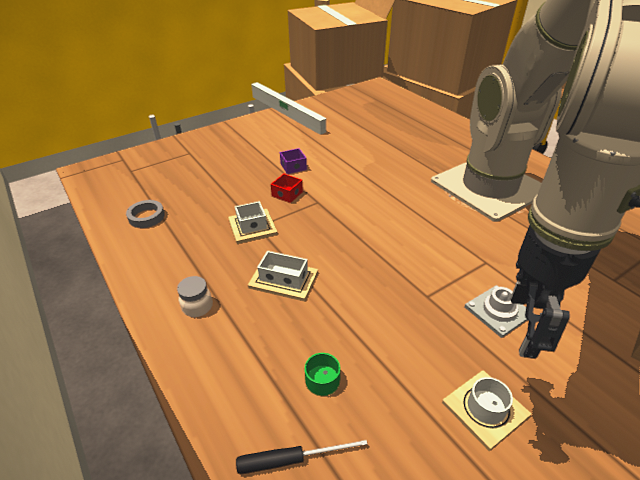

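View pics/t27.png

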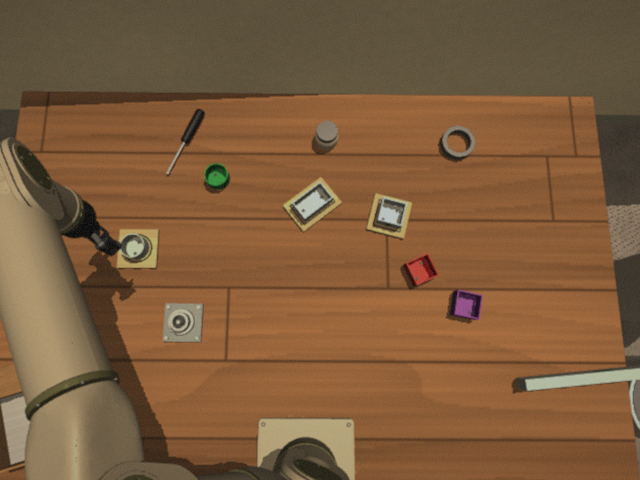

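Both views show everything in place: square box (250,215), long box (283,268), round box (490,400) and the stud stack (502,300) in the scene view. The look-alikes haven't moved and the gripper is clear, so I'm handing in.

```bash
python3 -c "
from h import *
print(order.hand_in())"
```

```text
the job is handed in; nothing more can be done
None
```

The job is done and handed in at about 43.5 s of the 125 s allowed. All three boxes stand open side up on their plates. The flange ring is over the stud, flat on the base plate, and the collar is on top of it.

| Part | Last check from the wrist pictures |
|---|---|
| Square box | about 0.9 mm from the plate's centre, sides lined up |
| Long box | about 1.3 mm from the plate's centre, sides lined up |
| Round box | about 0.9 mm from the plate's centre |
| Flange ring and collar | stud through both bores, ring flat on the plate, collar seated on it; checked by eye only |

- **Square box:** it first landed about 1.5 mm off. I re-closed the gripper on it at a corrected position, which improved it.
- **Disagreements:** the jaw centre looked 0 to 1.4 mm off the TCP, depending on the grasp. The flange ring read about 62 mm across in both the camera and the gripper, against 64 mm stated.
- **Not moved:** the last top and scene views show the red, purple and green look-alikes still in place, and the gripper was clear of everything.

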